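Lids from the pile onto their jars

ROBOT

A 7-joint arm with a two-finger parallel gripper is mounted at the origin on the work surface. World frame = base frame: x ahead of the robot, y to its left, z up, the work surface at z = 0. Lengths are in m, angles in rad, forces in N, time in s.
With the tool pointing down it reaches from about 0.425 to 1.025 m from the base axis. Payload 9.4 kg.
Tool frame: the origin (TCP) lies midway between the tips of the shut fingers; the grasp point (between the pads) lies robot.grasp_offset behind it (robot.grasp_offset is the distance from the TCP to the grasp point, in m); y points along the fingers, z is the direction in which the jaws open and shut, and the axes are right-handed (so a half turn about y gives the same grasp; the last joint's range is limited). The gripper opens to 85 mm and grips with 20 to 120 N. Pads are 22 mm wide; open, the fingers measure 114 mm over their backs; the gripper's body (76 mm by 85 mm) begins 54 mm behind the grasp point. The pads swing forward as they close: fully open they stand 13 mm farther back than shut.
Start: joints at [-1.325, 0.599, -0.003, 1.599, 0.002, 0.943, -0.08], TCP at [0.23, 0.688, 0.211] pointing down, gripper open.
Joint ranges: [-2.57, 2.57], [-0.35, 1.97], [-1.29, 1.29], [0.11, 2.56], [-1.05, 4.19], [0.11, 1.86], [-2.63, 2.63]. Speed limits (rad/s): [2.22, 2.22, 3.01, 3.01, 3.14, 3.14, 3.14].

INTERFACE

Orientations are given as a rotation vector (axis times angle).
In Python, from bench import telemetry, get_image, camera_params, hand_in, robot gives the robot as it stands.
- The arm moves only by the tool apply_moves, never from a script. Its argument "steps" is a list of rows, each an object with "fingers": the opening, from 0 (shut) to 1 (fully open); "offset": the shift along the tool's x, y, z in m, a list of three; "angular": the turn, a rotation vector about the tool's x, y, z in rad, a list of three. A call has 1 to 8 rows; each row is the pose to reach, as a shift and turn from the pose measured when the call began, along the tool's axes at that moment; what a row does not reach only later rows make up. A row lasts 1/12 s, in which the tool goes at most 41.7 mm and 7.16 degrees, less where a joint would pass 70% of its speed; a pose out of reach is approached as far as the arm can. A call with a gripper value outside its range is refused whole. The fingers move at their own pace and stop on an object; the grip force is fixed at half the most. Time passes only in rows, so rows that repeat a pose let the fingers close. It gives the time, the measured TCP pose, the force and the opening at its end, in the units of the state.
- telemetry.get_obs(): the state, without advancing time (a new reading comes with each control period).
- get_image(name): name is "scene" or "top"; returns the picture (384x512x3 uint8, red, green, blue); there is no depth.
- camera_params(name): a dict with "mtx" (3x3 intrinsics, pixels), "rvec" (rotation vector, rad) and "tvec" (3), from world to camera coordinates, as OpenCV has them. Camera axes: x right, y down, z forward; pixel columns grow to the right and rows downward; lengths in m; the calibration is good to about 2 mm. A picture is of the moment at which its call begins. camera_params takes no time and is no camera call.
- hand_in(): hands the job in, once; it reports no verdict.
The state is a dict: "time": time; "qpos": joint angles; "joint_vel": joint speeds; "joint_torque": joint torques, N m; "ee_pos": TCP position; "tcp_rot": TCP orientation; "contact_force": force on the tool from outside, world axes, zero at the start; "moment": the same for the moment, N m; "gripper_width": finger opening in m.
Only numpy, scipy, OpenCV 4.12 (cv2) and the standard library are available. Lean on these libraries where they do the work, as an engineer would, in place of code of your own. Each camera call takes 0.05 s, during which the arm holds its last target. There are 200 camera calls.

TASK

The lids of the four fired terracotta jars are piled on the banding wheel. Take the pile apart and put each lid on the jar it was made for, lying flat on the rim with its flange down in the mouth, the oblong and square lids squared up with their jars. They chip easily, so set each lid down rather than dropping it, and leave the jars standing where they are.

Things in the scene. Friction and masses are not known exactly. Their poses are not given: they have to be found in the camera images.
- oblong_lid: Lid of the oblong jar, the lowest in the pile: sizes in mm, plate 110 (x) by 68 (y), flange 76 by 34. Unglazed terracotta, flat top without a knob: a plate 12 mm thick, its edge upright, over a flange 10 mm deep (22 mm in all). Origin: centre of the flange's underside, so the plate spans 10 to 22 mm above it; z up. Weighs about 200 g.
- square_lid: Lid of the square jar, lying on the oblong lid: sizes in mm, plate 66 by 66, flange 32 by 32. Unglazed terracotta, flat top without a knob: a plate 12 mm thick, its edge upright, over a flange 10 mm deep (22 mm in all). Origin: centre of the flange's underside, so the plate spans 10 to 22 mm above it; z up. About 120 g.
- round_lid: Lid of the large round jar, lying on the square lid: sizes in mm, plate 54 in diameter, flange 22. Unglazed terracotta, flat top without a knob: a plate 12 mm thick, its edge upright, over a flange 10 mm deep (22 mm in all). Origin: centre of the flange's underside, so the plate spans 10 to 22 mm above it; z up. About 60 g.
- small_lid: Lid of the small round jar, topmost in the pile: sizes in mm, plate 40 in diameter, flange 14. Unglazed terracotta, flat top without a knob: a plate 12 mm thick, its edge upright, over a flange 10 mm deep (22 mm in all). Origin: centre of the flange's underside, so the plate spans 10 to 22 mm above it; z up. About 35 g.
- oblong_jar: Low oblong open jar of bare terracotta, sizes in mm: 106 (x) by 64 (y) outside, mouth 90 by 48, 62 high, walls 8. Origin: centre of the foot's underside; z up. With the lid home, the lid's origin is 52 mm above this origin. Loose: a hard push would slide or tip it.
- square_jar: Tall square open jar of bare terracotta, sizes in mm: 62 by 62 outside, mouth 46 by 46, 95 high, walls 8. Origin: centre of the foot's underside; z up. With the lid home, the lid's origin is 85 mm above this origin. Loose: a hard push would slide or tip it.
- round_jar: Larger round open jar of bare terracotta, sizes in mm: 50 in diameter outside, mouth 36, 82 high, walls 7. Origin: centre of the foot's underside; z up. With the lid home, the lid's origin is 72 mm above this origin. Loose: a hard push would slide or tip it.
- small_jar: Smaller round open jar of bare terracotta, sizes in mm: 36 in diameter outside, mouth 24, 60 high, walls 6. Origin: centre of the foot's underside; z up. With the lid home, the lid's origin is 50 mm above this origin. Loose: a hard push would slide or tip it.
- wheel: Banding wheel that carries the pile of lids: grey foot 124 mm in diameter that stays put, aluminium head 160 mm in diameter with its top 70 mm above the bench, which turns stiffly if twisted. Origin: on the bench under the wheel's axis; z up. The centres of the wheel and the four jars are at least 160 mm apart; the top of the full pile is 158 mm above the bench.

How it is judged:
At the end, for the whole second after the job is handed in: Each lid on its own jar: height within 3 mm of home, centred within 11 mm, level within 0.08 rad; oblong and square lids within 0.2 rad of their jars' sides. Each jar upright within 0.06 rad, within 40 mm of its start; lids and jars at rest (z of oblong_lid in the frame of oblong_jar between 0.049 and 0.055 m and horizontal distance between oblong_lid and oblong_jar below 0.011 m and angle between each of oblong_lid, square_lid, round_lid, small_lid's own z axis and vertical below 0.08 rad and angle between each of oblong_jar, square_jar, round_jar, small_jar's own z axis and vertical below 0.06 rad and distance of each of oblong_jar, square_jar, round_jar, small_jar from where it was at the start of the episode below 0.04 m and linear speed of each of oblong_lid, oblong_jar, square_lid, square_jar, round_lid, round_jar, small_lid, small_jar below 0.02 m/s and z of square_lid in the frame of square_jar between 0.082 and 0.088 m and horizontal distance between square_lid and square_jar below 0.011 m and z of round_lid in the frame of round_jar between 0.069 and 0.075 m and horizontal distance between round_lid and round_jar below 0.011 m and z of small_lid in the frame of small_jar between 0.047 and 0.053 m and horizontal distance between small_lid and small_jar below 0.011 m and angle between the x axis of oblong_lid and the x axis of oblong_jar, either way round below 0.2 rad and (angle between the x axis of square_lid and the x axis of square_jar, either way round below 0.2 rad or angle between the x axis of square_lid and the y axis of square_jar, either way round below 0.2 rad)); the robot touches nothing.
It fails at once if a lid is dropped or knocked off (it moves at over 0.6 m/s without the fingers holding it) ((linear speed of oblong_lid above 0.6 m/s and contact force between oblong_lid and the fingers below 0.05 N) or (linear speed of square_lid above 0.6 m/s and contact force between square_lid and the fingers below 0.05 N) or (linear speed of round_lid above 0.6 m/s and contact force between round_lid and the fingers below 0.05 N) or (linear speed of small_lid above 0.6 m/s and contact force between small_lid and the fingers below 0.05 N)).
It fails at once if a jar is tipped by more than 20 degrees (angle between any of oblong_jar, square_jar, round_jar, small_jar's own z axis and vertical above 0.35 rad).
It also fails if it takes over 128 s, if anything falls off the work surface, if the arm or the gripper's body presses on something with over 40 N, if the wrist force passes 120 N, or if a joint passes its speed limit or range.

## Working session

There is one attempt and no reset: what is moved stays moved. The work goes in short steps, Python scripts to look and compute and a tool call to move; the robot and the scene stay as the last step left them, time stands still between calls to the robot, and variables do not carry over. Pictures are saved under pics/ and viewed, about 12 in all and at most 16, crops included, and the job is handed in when it is done.

Besides the shell and the picture viewer there is one more tool, called after ">>>" by a JSON object that holds its "fn" and its "kwargs", one argument or row to a line. apply_moves: Moves the arm, as the interface text tells. Its arguments: {"type":"object","properties":{"steps":{"type":"array"}},"required":["steps"]}

```bash
ls; mkdir -p pics; python3 - <<'E'
from bench import telemetry,get_image,camera_params,robot
import cv2,numpy as np
print(telemetry.get_obs()); print(robot.grasp_offset)
for n in("scene","top"):
    im=get_image(n); cv2.imwrite(f"pics/{n}0.png",im[:,:,::-1])
    p=camera_params(n);print(n,p)
    R=cv2.Rodrigues(np.array(p['rvec'],float))[0];print(-R.T@np.array(p['tvec']).ravel())
a=cv2.imread('pics/scene0.png');b=cv2.imread('pics/top0.png')
E
```

```text
pics
{'time': 0.0, 'qpos': array([-1.32475363,  0.60008661, -0.00253707,  1.60013401,  0.00179273,
        0.94289669, -0.0798008 ]), 'joint_vel': array([-1.12372203e-04,  4.81809102e-04, -5.83629077e-06,  1.26385855e-03,
        1.13030718e-03,  1.59987583e-03, -6.86489814e-04]), 'joint_torque': array([ 1.08943077e-03, -7.76447082e+01,  1.56503633e+00, -2.58016080e+01,
        1.23184055e-02,  8.98920960e-03,  2.89305433e-05]), 'ee_pos': array([0.22980836, 0.68708425, 0.20994342]), 'tcp_rot': array([-1.55744181,  0.25338234, -0.25321269]), 'contact_force': array([ 0.02919465, -0.8771008 , -0.03340604]), 'moment': array([0.02334476, 0.02226811, 0.00877177]), 'gripper_width': 0.08515772216063099}
0.0187
scene {'mtx': array([[425.18135161,   0.        , 258.48623652],
       [  0.        , 425.18135161, 193.1548911 ],
       [  0.        ,   0.        ,   1.        ]]), 'rvec': array([ 1.89660451,  1.04785889, -0.56032967]), 'tvec': array([-0.31880436, -0.13985144,  1.34017641])}
[ 1.18880637 -0.40722943  0.58152477]
top {'mtx': array([[359.1714212 ,   0.        , 255.76445524],
       [  0.        , 359.1714212 , 193.95712466],
       [  0.        ,   0.        ,   1.        ]]), 'rvec': array([ 2.13504559, -2.16144587,  0.18904034]), 'tvec': array([0.00957064, 0.58400849, 0.72572528])}
[0.46364874 0.01755407 0.80780963]
```

View pics/scene0.png

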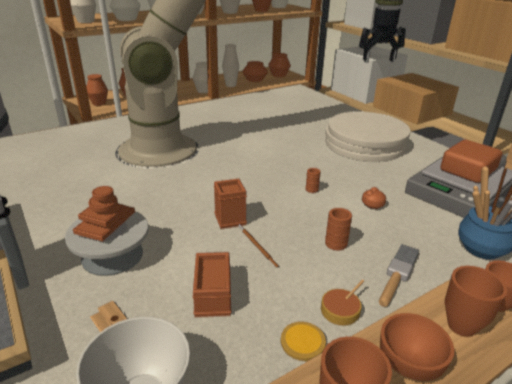

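View pics/top0.png

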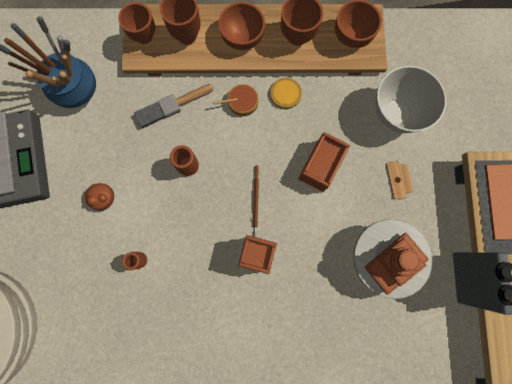

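The scene view shows the pile on the wheel (~107,210), the square jar (230,203), the oblong jar (212,283), the small jar (313,180) and the round jar (339,228). In the top view they are the pile (400,262), oblong (324,160), round (184,160), square (257,254) and small (134,260). Next I'll enlarge these.

```bash
python3 - <<'E'
import cv2,numpy as np
def crop(f,x,y,w,h,s):
    c=cv2.imread(f)[y:y+h,x:x+w]; c=cv2.resize(c,None,fx=s,fy=s,interpolation=cv2.INTER_CUBIC)
    for i in range(0,w,10):
        cv2.putText(c,str(x+i),(i*s,8),0,.3,(255,255,0),1); cv2.line(c,(i*s,10),(i*s,14),(255,255,0),1)
    for j in range(0,h,10):
        cv2.putText(c,str(y+j),(0,j*s+4),0,.3,(0,255,255),1)
    return c
T='pics/top0.png';S='pics/scene0.png'
a=np.hstack([crop(T,355,220,80,80,5),crop(S,67,180,80,80,5)])
cv2.imwrite('pics/pile.png',a)
# jars
r1=np.hstack([crop(T,295,125,66,66,4),crop(T,225,222,66,66,4),crop(T,158,130,66,66,4)])
r2=np.hstack([crop(T,110,232,50,56,4),crop(S,190,245,49,56,4),crop(S,205,170,49,56,4),crop(S,323,200,50,56,4)])
r2=r2[:, :792]
cv2.imwrite('pics/jars.png',np.vstack([r1,np.pad(r2,((0,0),(0,792-r2.shape[1]),(0,0)))]))
E
```

```text
(no output)
```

View pics/pile.png

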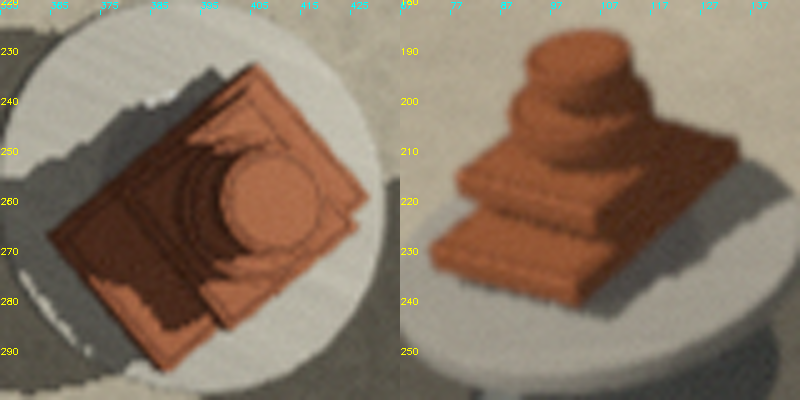

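View pics/jars.png

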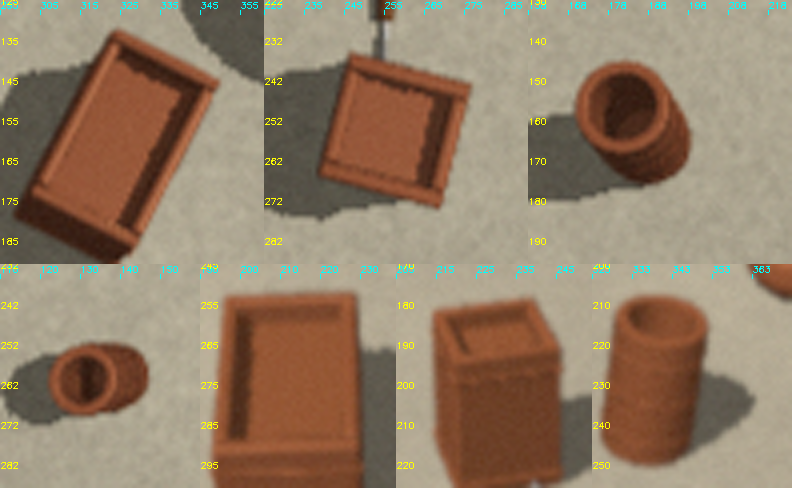

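```bash
cat > h.py <<'E'
import cv2,numpy as np
from scipy.spatial.transform import Rotation as Ro
from bench import telemetry,get_image,camera_params,robot
P={}
for n in("scene","top"):
    p=camera_params(n);R=cv2.Rodrigues(np.array(p['rvec'],float))[0];P[n]=(np.array(p['mtx']),R,np.array(p['tvec'],float).ravel())
def tri(t,s):
    M=[P[n][0]@np.c_[P[n][1],P[n][2]] for n in("top","scene")]
    X=cv2.triangulatePoints(M[0],M[1],np.array(t,float).reshape(2,1),np.array(s,float).reshape(2,1)).ravel();return X[:3]/X[3]
def onz(n,uv,z):
    K,R,t=P[n];d=R.T@np.linalg.inv(K)@np.array([uv[0],uv[1],1.]);c=-R.T@t
    return c+d*(z-c[2])/d[2]
def proj(n,X):
    K,R,t=P[n];q=(K@(R@np.atleast_2d(X).T+t[:,None])).T;return q[:,:2]/q[:,2:]
def snap(n,f):
    im=get_image(n)[:,:,::-1].copy();cv2.imwrite('pics/'+f,im);return im
def crop(im,x,y,w,h,s):
    c=cv2.resize(im[y:y+h,x:x+w],None,fx=s,fy=s,interpolation=cv2.INTER_CUBIC)
    for i in range(0,w,10): cv2.putText(c,str(x+i),(i*s,8),0,.3,(255,255,0),1)
    for j in range(0,h,10): cv2.putText(c,str(y+j),(0,j*s+4),0,.3,(0,255,255),1)
    return c
E
python3 - <<'E'
from h import *
np.set_printoptions(precision=4,suppress=True)
print("R\n",Ro.from_rotvec(telemetry.get_obs()['tcp_rot']).as_matrix())
D={'small_lid':((409,260.2),(103,191.3),.158),'oj':((326.7,158.9),(212.5,272.3),.062),'sj':((257.8,254.4),(229.8,186.7),.095),'rj':((181.5,156.75),(340.5,214.25),.082),'smj':((130.6,260.6),(313.5,171),.06)}
for k,(t,s,z) in D.items(): print(k,tri(t,s),onz('top',t,z),onz('scene',s,z))
def corners(cs,z):
    X=np.array([onz('top',c,z) for c in cs]);print(X[:,:2]); 
    for i in range(4):
        d=X[(i+1)%4]-X[i];print(np.linalg.norm(d),np.degrees(np.arctan2(d[1],d[0])))
corners([(323.75,132.5),(349.25,146.2),(330,185.5),(303.75,171.5)],.062)
corners([(246.5,235.7),(276.7,243.7),(269,273.2),(239,265)],.095)
E
```

```text
R
 [[ 0.9484 -0.0003  0.3171]
 [-0.3171 -0.0014  0.9484]
 [ 0.0002 -1.     -0.0014]]
small_lid [ 0.4434 -0.2688  0.1549] [ 0.4431 -0.2686  0.158 ] [ 0.4497 -0.2693  0.158 ]
oj [ 0.6581 -0.1494  0.0578] [ 0.6559 -0.1504  0.062 ] [ 0.6633 -0.1502  0.062 ]
sj [0.4571 0.0021 0.0912] [0.4565 0.001  0.095 ] [ 0.4633 -0.0003  0.095 ]
rj [0.6596 0.1575 0.0789] [0.6581 0.156  0.082 ] [0.6631 0.1548 0.082 ]
smj [0.4473 0.2605 0.0571] [0.4473 0.2594 0.06  ] [0.4514 0.257  0.06  ]
[[ 0.7149 -0.1466]
 [ 0.6837 -0.2005]
 [ 0.598  -0.1548]
 [ 0.6288 -0.1001]]
0.06226946198171784 -120.05093429440007
0.09713168819407048 151.94705877291324
0.0628048681972928 60.56916791251989
0.09779402483903334 -28.378167683127373
[[ 0.4932  0.0228]
 [ 0.4767 -0.0365]
 [ 0.4202 -0.0202]
 [ 0.4366  0.0379]]
0.0615093338219021 -105.48805851979037
0.058870360220582146 163.95332909294282
0.060437140421801226 74.17770410487074
0.05851713154303824 -14.999206261817505
```

```bash
cat >> h.py <<'E'
def Rj(deg):
    a=np.radians(deg);z=np.array([np.cos(a),np.sin(a),0]);y=np.array([0,0,-1.]);return np.c_[np.cross(y,z),y,z]
def plan(*T):
    "T: (x,y,z,jawdeg) TCP targets, chained"
    o=telemetry.get_obs();p=o['ee_pos'];R=Ro.from_rotvec(o['tcp_rot']).as_matrix()
    j=np.degrees(np.arctan2(R[1,2],R[0,2]));print('t',round(o['time'],2),'at',p.round(4),'jaw',j.round(2),'tilt',np.degrees(np.arccos(-R[2,1])).round(2),'w',round(o['gripper_width'],4),'q7',o['qpos'][6].round(2),'F',o['contact_force'].round(1))
    for t in T:
        q=np.array(t[:3]);Q=Rj(t[3]);w=Ro.from_matrix(R.T@Q).as_rotvec()
        print('->',t,'offset',(R.T@(q-p)).round(4).tolist(),'angular',w.round(4).tolist(),'rows>=',max(np.linalg.norm(q-p)/.0417,np.degrees(np.linalg.norm(w))/7.16).round(1));p,R=q,Q
E
python3 - <<'E'
from h import *
plan((.52,.42,.30,30),(.58,.12,.30,-15),(.5,-.15,.29,-51),(.4435,-.2686,.22,-51))
E
```

```text
t 0.1 at [0.2299 0.6871 0.21  ] jaw 71.51 tilt 0.08 w 0.0854 q7 -0.08 F [-0.9  0.8 -0.2]
-> (0.52, 0.42, 0.3, 30) offset [0.3599, -0.0897, -0.1615] angular [0.0013, 0.7245, 0.0006] rows>= 9.7
-> (0.58, 0.12, 0.3, -15) offset [0.2898, 0.0, -0.098] angular [0.0, 0.7854, 0.0] rows>= 7.3
-> (0.5, -0.15, 0.29, -51) offset [0.2815, 0.01, -0.0074] angular [0.0, 0.6283, 0.0] rows>= 6.8
-> (0.4435, -0.2686, 0.22, -51) offset [0.1185, 0.07, 0.0566] angular [0.0, 0.0, 0.0] rows>= 3.6
```

>>> {"fn": "apply_moves", "kwargs": {
  "steps": [
    {"fingers": 1, "offset": [0.36, -0.09, -0.16], "angular": [0, 0.7, 0]},
    {"fingers": 1, "offset": [0.36, -0.09, -0.16], "angular": [0, 0.7, 0]},
    {"fingers": 1, "offset": [0.36, -0.09, -0.16], "angular": [0, 0.7, 0]},
    {"fingers": 1, "offset": [0.36, -0.09, -0.16], "angular": [0, 0.7, 0]},
    {"fingers": 1, "offset": [0.36, -0.09, -0.16], "angular": [0, 0.7, 0]},
    {"fingers": 1, "offset": [0.36, -0.09, -0.16], "angular": [0, 0.7, 0]},
    {"fingers": 1, "offset": [0.36, -0.09, -0.16], "angular": [0, 0.7, 0]},
    {"fingers": 1, "offset": [0.36, -0.09, -0.16], "angular": [0, 0.7, 0]}
  ]
}}

```text
time: 0.77
ee_pos: [0.4705, 0.4664, 0.2848]
tcp_rot: [-1.422, 0.797, -0.797]
contact_force: [0.8, 0.8, 0.2]
gripper_width: 0.0854
```

```bash
python3 - <<'E'
from h import *
plan((.58,.12,.30,-15),(.5,-.15,.29,-51),(.4435,-.2686,.22,-51))
E
```

```text
t 0.77 at [0.4705 0.4664 0.2848] jaw 31.39 tilt 0.12 w 0.0854 q7 -0.21 F [0.8 0.8 0.2]
-> (0.58, 0.12, 0.3, -15) offset [0.3527, -0.0146, -0.087] angular [0.0009, 0.8097, 0.0018] rows>= 8.7
-> (0.5, -0.15, 0.29, -51) offset [0.2815, 0.01, -0.0074] angular [0.0, 0.6283, 0.0] rows>= 6.8
-> (0.4435, -0.2686, 0.22, -51) offset [0.1185, 0.07, 0.0566] angular [0.0, 0.0, 0.0] rows>= 3.6
```

>>> {"fn": "apply_moves", "kwargs": {
  "steps": [
    {"fingers": 1, "offset": [0.35, -0.015, -0.087], "angular": [0, 0.8, 0]},
    {"fingers": 1, "offset": [0.35, -0.015, -0.087], "angular": [0, 0.8, 0]},
    {"fingers": 1, "offset": [0.35, -0.015, -0.087], "angular": [0, 0.8, 0]},
    {"fingers": 1, "offset": [0.35, -0.015, -0.087], "angular": [0, 0.8, 0]},
    {"fingers": 1, "offset": [0.35, -0.015, -0.087], "angular": [0, 0.8, 0]},
    {"fingers": 1, "offset": [0.35, -0.015, -0.087], "angular": [0, 0.8, 0]},
    {"fingers": 1, "offset": [0.35, -0.015, -0.087], "angular": [0, 0.8, 0]},
    {"fingers": 1, "offset": [0.35, -0.015, -0.087], "angular": [0, 0.8, 0]}
  ]
}}

```text
time: 1.43
ee_pos: [0.5697, 0.1486, 0.299]
tcp_rot: [-1.08, 1.394, -1.396]
contact_force: [1.3, -0.0, -0.1]
gripper_width: 0.0851
```

>>> {"fn": "apply_moves", "kwargs": {
  "steps": [
    {"fingers": 1, "offset": [0.3, 0.01, 0.0], "angular": [0, 0.6, 0]},
    {"fingers": 1, "offset": [0.3, 0.01, 0.0], "angular": [0, 0.6, 0]},
    {"fingers": 1, "offset": [0.3, 0.01, 0.0], "angular": [0, 0.6, 0]},
    {"fingers": 1, "offset": [0.3, 0.01, 0.0], "angular": [0, 0.6, 0]},
    {"fingers": 1, "offset": [0.3, 0.01, 0.0], "angular": [0, 0.6, 0]},
    {"fingers": 1, "offset": [0.3, 0.01, 0.0], "angular": [0, 0.6, 0]},
    {"fingers": 1, "offset": [0.3, 0.01, 0.0], "angular": [0, 0.6, 0]},
    {"fingers": 1, "offset": [0.3, 0.01, 0.0], "angular": [0, 0.6, 0]}
  ]
}}

```text
time: 2.1
ee_pos: [0.4913, -0.1479, 0.2901]
tcp_rot: [-0.672, 1.808, -1.814]
contact_force: [-0.3, -0.1, 0.6]
gripper_width: 0.0856
```

```bash
python3 - <<'E'
from h import *
plan((.4435,-.2686,.19,-51))
E
```

```text
t 2.1 at [ 0.4913 -0.1479  0.2901] jaw -49.4 tilt 0.23 w 0.0856 q7 -0.39 F [-0.3 -0.1  0.6]
-> (0.4435, -0.2686, 0.19, -51) offset [0.1145, 0.1006, 0.0603] angular [-0.0024, 0.0279, 0.0031] rows>= 3.9
```

>>> {"fn": "apply_moves", "kwargs": {
  "steps": [
    {"fingers": 1, "offset": [0.114, 0.1, 0.06], "angular": [-0.002, 0.028, 0.003]},
    {"fingers": 1, "offset": [0.114, 0.1, 0.06], "angular": [-0.002, 0.028, 0.003]},
    {"fingers": 1, "offset": [0.114, 0.1, 0.06], "angular": [-0.002, 0.028, 0.003]},
    {"fingers": 1, "offset": [0.114, 0.1, 0.06], "angular": [-0.002, 0.028, 0.003]},
    {"fingers": 1, "offset": [0.114, 0.1, 0.06], "angular": [-0.002, 0.028, 0.003]},
    {"fingers": 1, "offset": [0.114, 0.1, 0.06], "angular": [-0.002, 0.028, 0.003]},
    {"fingers": 1, "offset": [0.114, 0.1, 0.06], "angular": [-0.002, 0.028, 0.003]}
  ]
}}

```text
time: 2.68
ee_pos: [0.4437, -0.2679, 0.1904]
tcp_rot: [-0.647, 1.829, -1.829]
contact_force: [0.7, 0.4, 1.1]
gripper_width: 0.0852
```

```bash
python3 - <<'E'
from h import *
plan((.4435,-.2686,.146,-51))
a=snap('scene','s1.png');b=snap('top','t1.png')
o=telemetry.get_obs();R=Ro.from_rotvec(o['tcp_rot']).as_matrix();p=o['ee_pos']
# expected projected points: TCP, open finger tips inner edges
for n,im in(('scene',a),('top',b)):
    for X in (p,p-R[:,1]*.013+R[:,2]*.0425,p-R[:,1]*.013-R[:,2]*.0425):
        u=proj(n,X)[0];print(n,u);cv2.circle(im,tuple(np.int32(u.round())),1,(0,255,0),-1)
cv2.imwrite('pics/hov.png',np.hstack([crop(b,345,195,100,130,4),crop(a,55,110,100,130,4)]))
E
```

```text
t 2.68 at [ 0.4437 -0.2679  0.1904] jaw -51.06 tilt 0.03 w 0.0852 q7 -0.02 F [0.7 0.4 1.1]
-> (0.4435, -0.2686, 0.146, -51) offset [0.0006, 0.0444, 0.0005] angular [0.0005, -0.001, 0.0004] rows>= 1.1
scene [100.63165468 174.70358839]
scene [ 84.79202035 179.03200516]
scene [112.8899749  158.98625036]
top [416.46347764 259.74023449]
top [438.13656715 243.44628511]
top [401.66389506 276.69937475]
```

View pics/hov.png

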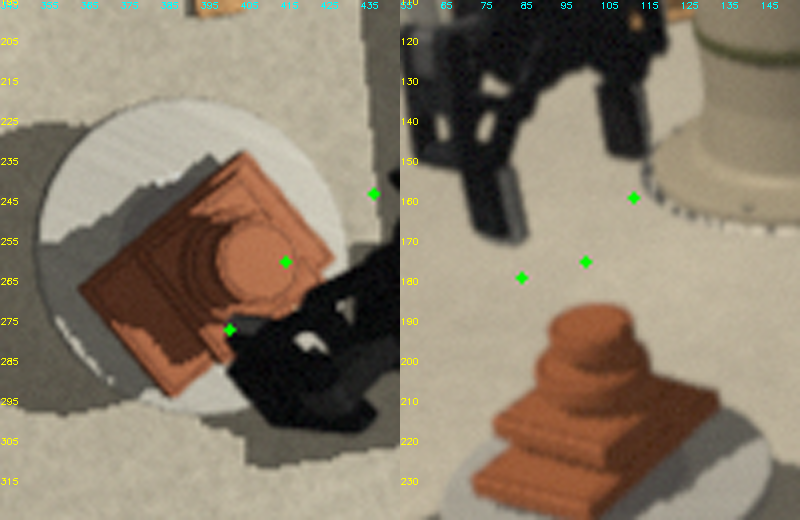

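Top view: one jaw is at the lid's lower right (~402,277), as predicted. In the scene view the open tips, at (86,170) and (112,149), are about 10 px higher than my model puts them. I'll go down to a height that is safe either way, half close, and look again.

>>> {"fn": "apply_moves", "kwargs": {
  "steps": [
    {"fingers": 1, "offset": [0, 0.02, 0], "angular": [0, 0, 0]},
    {"fingers": 0.65, "offset": [0, 0.035, 0], "angular": [0, 0, 0]},
    {"fingers": 0.65, "offset": [0, 0.044, 0], "angular": [0, 0, 0]},
    {"fingers": 0.65, "offset": [0, 0.044, 0], "angular": [0, 0, 0]},
    {"fingers": 0.65, "offset": [0, 0.044, 0], "angular": [0, 0, 0]},
    {"fingers": 0.65, "offset": [0, 0.044, 0], "angular": [0, 0, 0]}
  ]
}}

```text
time: 3.28
ee_pos: [0.4454, -0.2668, 0.1478]
tcp_rot: [-0.648, 1.825, -1.827]
contact_force: [0.4, -0.0, -0.1]
gripper_width: 0.0554
```

```bash
python3 - <<'E'
from h import *
plan((.4435,-.2686,.146,-51))
a=snap('scene','s2.png');b=snap('top','t2.png')
cv2.imwrite('pics/hov2.png',np.hstack([crop(b,365,215,80,90,5),crop(a,65,140,80,90,5)]))
E
```

```text
t 3.28 at [ 0.4454 -0.2668  0.1478] jaw -50.85 tilt 0.11 w 0.0554 q7 0.04 F [ 0.4 -0.  -0.1]
-> (0.4435, -0.2686, 0.146, -51) offset [0.0026, 0.0018, 0.0002] angular [-0.0016, 0.0027, -0.0011] rows>= 0.1
```

View pics/hov2.png

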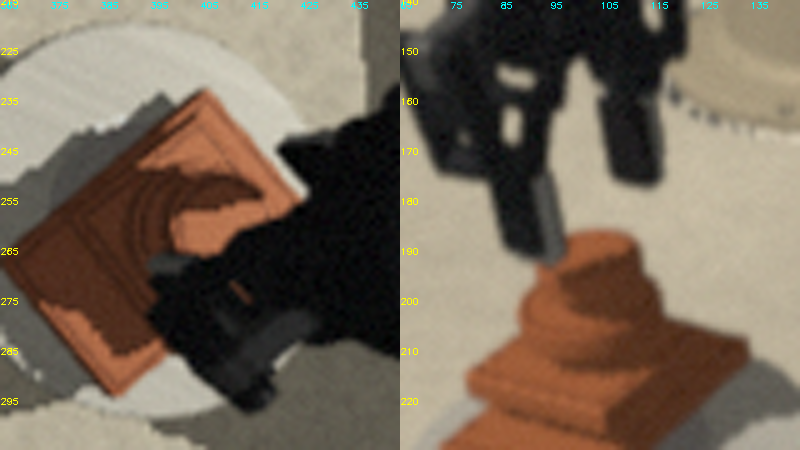

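```bash
python3 - <<'E'
from h import *
o=telemetry.get_obs();R=Ro.from_rotvec(o['tcp_rot']).as_matrix();p=o['ee_pos']
for s in(1,-1):
  for side in (-.011,.011):
    print(s,side,[(round(h*1000),proj('scene',p-R[:,1]*h+R[:,2]*s*.0277+R[:,0]*side)[0].round(1).tolist()) for h in(0,.005,.01,.02,.03)])
print(proj('scene',[.4434,-.2688,.158]),proj('scene',[.4434,-.2688,.146]))
E
```

```text
1 -0.011 [(0, [100.5, 202.8]), (5, [100.1, 200.5]), (10, [99.6, 198.2]), (20, [98.7, 193.6]), (30, [97.8, 188.9])]
1 0.011 [(0, [90.5, 200.6]), (5, [90.0, 198.4]), (10, [89.5, 196.1]), (20, [88.5, 191.5]), (30, [87.6, 186.8])]
-1 -0.011 [(0, [117.7, 188.7]), (5, [117.3, 186.5]), (10, [116.9, 184.3]), (20, [116.2, 179.8]), (30, [115.4, 175.3])]
-1 0.011 [(0, [108.1, 186.7]), (5, [107.7, 184.5]), (10, [107.3, 182.4]), (20, [106.5, 177.9]), (30, [105.6, 173.4])]
[[102.31452945 189.79374071]] [[103.34407967 195.13274648]]
```

The fingertips at this opening stand about 24 mm behind the reported TCP, so they are still above the lid. I'll go down 22 mm and check again; even with the other reading they stay clear of the square lid.

>>> {"fn": "apply_moves", "kwargs": {
  "steps": [
    {"fingers": 0.65, "offset": [0.0015, 0.011, 0], "angular": [0, 0, 0]},
    {"fingers": 0.65, "offset": [0.0026, 0.023, 0], "angular": [-0.001, 0.002, -0.001]},
    {"fingers": 0.65, "offset": [0.0026, 0.023, 0], "angular": [-0.001, 0.002, -0.001]},
    {"fingers": 0.65, "offset": [0.0026, 0.023, 0], "angular": [-0.001, 0.002, -0.001]},
    {"fingers": 0.65, "offset": [0.0026, 0.023, 0], "angular": [-0.001, 0.002, -0.001]}
  ]
}}

```text
time: 3.8
ee_pos: [0.4433, -0.2689, 0.125]
tcp_rot: [-0.647, 1.827, -1.829]
contact_force: [-1.0, 0.4, 0.5]
gripper_width: 0.0555
```

```bash
python3 - <<'E'
from h import *
plan((.4435,-.2686,.120,-51))
a=snap('scene','s3.png');b=snap('top','t3.png')
cv2.imwrite('pics/hov3.png',np.hstack([crop(b,375,225,60,70,6),crop(a,75,160,60,70,6)]))
E
```

```text
t 3.8 at [ 0.4433 -0.2689  0.125 ] jaw -51.0 tilt 0.05 w 0.0555 q7 0.07 F [-1.   0.4  0.5]
-> (0.4435, -0.2686, 0.12, -51) offset [-0.0003, 0.005, -0.0001] angular [-0.0008, -0.0001, -0.0003] rows>= 0.1
```

View pics/hov3.png

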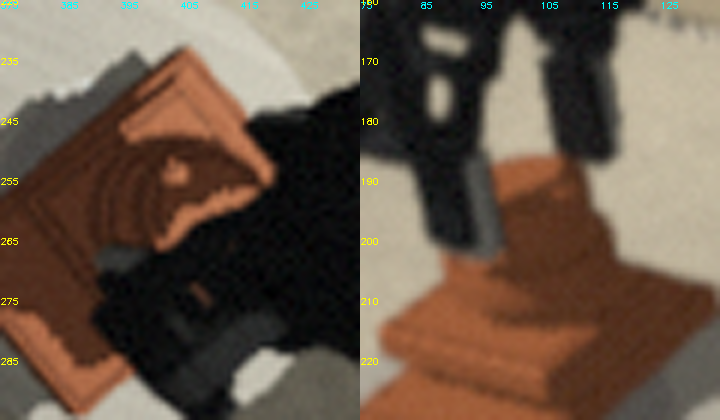

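Now the near tip sits at (96,202) and the far tip at (113,187), roughly 3–6 mm below the lid's top. I'll go down 3 mm and close.

>>> {"fn": "apply_moves", "kwargs": {
  "steps": [
    {"fingers": 0.65, "offset": [0, 0.003, 0], "angular": [0, 0, 0]},
    {"fingers": 0.5, "offset": [0, 0.003, 0], "angular": [0, 0, 0]},
    {"fingers": 0.4, "offset": [0, 0.003, 0], "angular": [0, 0, 0]},
    {"fingers": 0.3, "offset": [0, 0.003, 0], "angular": [0, 0, 0]},
    {"fingers": 0.3, "offset": [0, 0.003, 0], "angular": [0, 0, 0]},
    {"fingers": 0.3, "offset": [0, 0.003, 0], "angular": [0, 0, 0]}
  ]
}}

```text
time: 4.4
ee_pos: [0.4437, -0.2689, 0.1226]
tcp_rot: [-0.646, 1.826, -1.829]
contact_force: [-0.8, 0.6, 6.3]
gripper_width: 0.0373
```

```bash
python3 - <<'E'
from h import *
plan((.4435,-.2686,.152,-51))
E
```

```text
t 4.4 at [ 0.4437 -0.2689  0.1226] jaw -50.99 tilt 0.12 w 0.0373 q7 0.08 F [-0.8  0.6  6.3]
-> (0.4435, -0.2686, 0.152, -51) offset [-0.0001, -0.0294, -0.0003] angular [-0.0018, 0.0002, -0.0011] rows>= 0.7
```

>>> {"fn": "apply_moves", "kwargs": {
  "steps": [
    {"fingers": 0.3, "offset": [0, 0, 0], "angular": [0, 0, 0]},
    {"fingers": 0.3, "offset": [0, 0, 0], "angular": [0, 0, 0]}
  ]
}}

```text
time: 4.57
ee_pos: [0.4438, -0.2689, 0.1226]
tcp_rot: [-0.646, 1.826, -1.829]
contact_force: [0.7, -0.1, 2.7]
gripper_width: 0.0374
```

```bash
python3 - <<'E'
from h import *
plan((.4435,-.2686,.152,-51))
a=snap('scene','s4.png');b=snap('top','t4.png')
cv2.imwrite('pics/hov4.png',np.hstack([crop(b,375,225,60,70,6),crop(a,75,160,60,70,6)]))
E
```

```text
t 4.57 at [ 0.4438 -0.2689  0.1226] jaw -50.99 tilt 0.13 w 0.0374 q7 0.08 F [ 0.7 -0.1  2.7]
-> (0.4435, -0.2686, 0.152, -51) offset [-0.0, -0.0294, -0.0003] angular [-0.0019, 0.0002, -0.0011] rows>= 0.7
```

View pics/hov4.png

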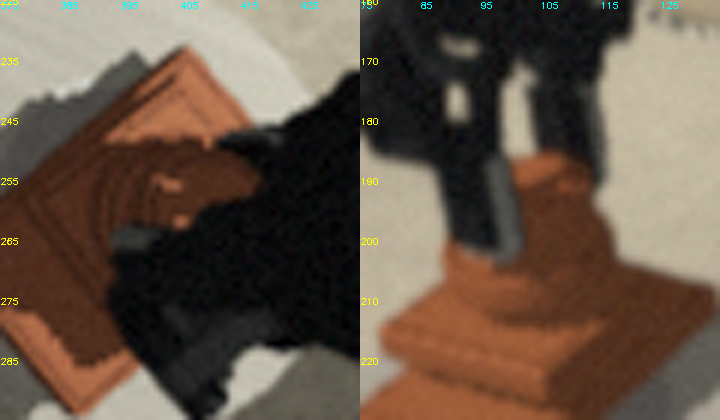

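The small lid is gripped: the fingers sit at its sides, with the near tip at (99,204) level with the underside of the plate. Lifting it.

>>> {"fn": "apply_moves", "kwargs": {
  "steps": [
    {"fingers": 0.3, "offset": [0, -0.004, 0], "angular": [0, 0, 0]},
    {"fingers": 0.3, "offset": [0, -0.015, 0], "angular": [0, 0, 0]},
    {"fingers": 0.3, "offset": [0, -0.04, 0], "angular": [0, 0, 0]},
    {"fingers": 0.3, "offset": [0, -0.07, 0], "angular": [0, 0, 0]},
    {"fingers": 0.3, "offset": [0, -0.1, 0], "angular": [0, 0, 0]},
    {"fingers": 0.3, "offset": [0, -0.1, 0], "angular": [0, 0, 0]}
  ]
}}

```text
time: 5.17
ee_pos: [0.4451, -0.2708, 0.2279]
tcp_rot: [-0.639, 1.82, -1.832]
contact_force: [0.9, -0.0, -0.4]
gripper_width: 0.0379
```

```bash
python3 - <<'E'
from h import *
plan((.52,0,.22,-51),(.452,.235,.20,-51),(.4475,.2595,.0366,-51))
a=snap('scene','s5.png');b=snap('top','t5.png')
cv2.imwrite('pics/lift.png',np.hstack([crop(b,350,210,90,90,4),crop(a,60,110,100,135,4)[:360]]))
E
```

```text
t 5.17 at [ 0.4451 -0.2708  0.2279] jaw -51.05 tilt 0.53 w 0.0379 q7 -0.06 F [ 0.9 -0.  -0.4]
-> (0.52, 0, 0.22, -51) offset [-0.2284, 0.0076, -0.1636] angular [-0.0081, -0.0009, -0.0044] rows>= 6.7
-> (0.452, 0.235, 0.2, -51) offset [-0.095, 0.02, -0.2254] angular [0.0, 0.0, 0.0] rows>= 5.9
-> (0.4475, 0.2595, 0.0366, -51) offset [-0.0119, 0.1634, -0.0219] angular [0.0, 0.0, 0.0] rows>= 4.0
```

View pics/lift.png

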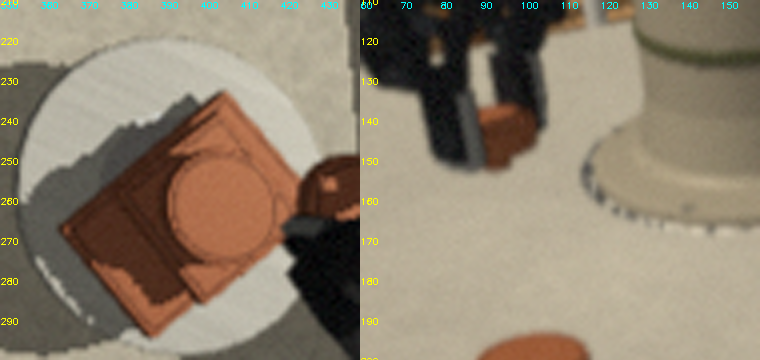

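The small lid is held (scene ~ (95,143)) and the round lid is exposed, with its top disc centred at (405,261.5) in the top view. Carrying it to the small jar.

>>> {"fn": "apply_moves", "kwargs": {
  "steps": [
    {"fingers": 0.3, "offset": [-0.228, 0, -0.164], "angular": [-0.008, 0, -0.004]},
    {"fingers": 0.3, "offset": [-0.228, 0, -0.164], "angular": [-0.008, 0, -0.004]},
    {"fingers": 0.3, "offset": [-0.228, 0, -0.164], "angular": [-0.008, 0, -0.004]},
    {"fingers": 0.3, "offset": [-0.228, 0, -0.164], "angular": [-0.008, 0, -0.004]},
    {"fingers": 0.3, "offset": [-0.228, 0, -0.164], "angular": [-0.008, 0, -0.004]},
    {"fingers": 0.3, "offset": [-0.228, 0, -0.164], "angular": [-0.008, 0, -0.004]},
    {"fingers": 0.3, "offset": [-0.228, 0, -0.164], "angular": [-0.008, 0, -0.004]},
    {"fingers": 0.3, "offset": [-0.228, 0, -0.164], "angular": [-0.008, 0, -0.004]}
  ]
}}

```text
time: 5.93
ee_pos: [0.5189, 0.0093, 0.2227]
tcp_rot: [-0.659, 1.828, -1.818]
contact_force: [-0.6, -0.2, -0.3]
gripper_width: 0.0375
```

>>> {"fn": "apply_moves", "kwargs": {
  "steps": [
    {"fingers": 0.3, "offset": [-0.1, 0.01, -0.23], "angular": [0, 0, 0]},
    {"fingers": 0.3, "offset": [-0.1, 0.01, -0.23], "angular": [0, 0, 0]},
    {"fingers": 0.3, "offset": [-0.1, 0.01, -0.23], "angular": [0, 0, 0]},
    {"fingers": 0.3, "offset": [-0.1, 0.01, -0.23], "angular": [0, 0, 0]},
    {"fingers": 0.3, "offset": [-0.1, 0.01, -0.23], "angular": [0, 0, 0]},
    {"fingers": 0.3, "offset": [-0.1, 0.01, -0.23], "angular": [0, 0, 0]},
    {"fingers": 0.3, "offset": [-0.1, 0.01, -0.23], "angular": [0, 0, 0]},
    {"fingers": 0.3, "offset": [-0.1, 0.01, -0.23], "angular": [0, 0, 0]}
  ]
}}

```text
time: 6.6
ee_pos: [0.4476, 0.2533, 0.2126]
tcp_rot: [-0.667, 1.824, -1.815]
contact_force: [-0.7, -1.3, -0.6]
gripper_width: 0.0375
```

```bash
python3 - <<'E'
from h import *
plan((.4475,.2597,.075,-51),(.4475,.2597,.036,-51))
E
```

```text
t 6.6 at [0.4476 0.2533 0.2126] jaw -50.1 tilt 0.44 w 0.0375 q7 -1.08 F [-0.7 -1.3 -0.6]
-> (0.4475, 0.2597, 0.075, -51) offset [-0.0046, 0.1376, -0.0041] angular [0.0065, 0.0158, 0.0042] rows>= 3.3
-> (0.4475, 0.2597, 0.036, -51) offset [0.0, 0.039, 0.0] angular [0.0, 0.0, 0.0] rows>= 0.9
```

>>> {"fn": "apply_moves", "kwargs": {
  "steps": [
    {"fingers": 0.3, "offset": [-0.0046, 0.04, -0.004], "angular": [0.0065, 0.016, 0.004]},
    {"fingers": 0.3, "offset": [-0.0046, 0.08, -0.004], "angular": [0.0065, 0.016, 0.004]},
    {"fingers": 0.3, "offset": [-0.0046, 0.12, -0.004], "angular": [0.0065, 0.016, 0.004]},
    {"fingers": 0.3, "offset": [-0.0046, 0.1476, -0.004], "angular": [0.0065, 0.016, 0.004]},
    {"fingers": 0.3, "offset": [-0.0046, 0.1476, -0.004], "angular": [0.0065, 0.016, 0.004]},
    {"fingers": 0.3, "offset": [-0.0046, 0.1476, -0.004], "angular": [0.0065, 0.016, 0.004]},
    {"fingers": 0.3, "offset": [-0.0046, 0.1476, -0.004], "angular": [0.0065, 0.016, 0.004]}
  ]
}}

```text
time: 7.18
ee_pos: [0.4485, 0.2585, 0.0661]
tcp_rot: [-0.645, 1.829, -1.83]
contact_force: [-0.2, -0.4, -0.2]
gripper_width: 0.0376
```

```bash
python3 - <<'E'
from h import *
plan((.4475,.2597,.0365,-51))
a=snap('scene','s6.png');b=snap('top','t6.png')
cv2.imwrite('pics/pl1.png',np.hstack([crop(b,95,225,70,70,5),crop(a,280,130,70,70,5)]))
E
```

```text
t 7.18 at [0.4485 0.2585 0.0661] jaw -51.13 tilt 0.04 w 0.0376 q7 -0.89 F [-0.2 -0.4 -0.2]
-> (0.4475, 0.2597, 0.0365, -51) offset [0.0001, 0.0296, -0.0016] angular [-0.0006, -0.0023, -0.0004] rows>= 0.7
```

View pics/pl1.png

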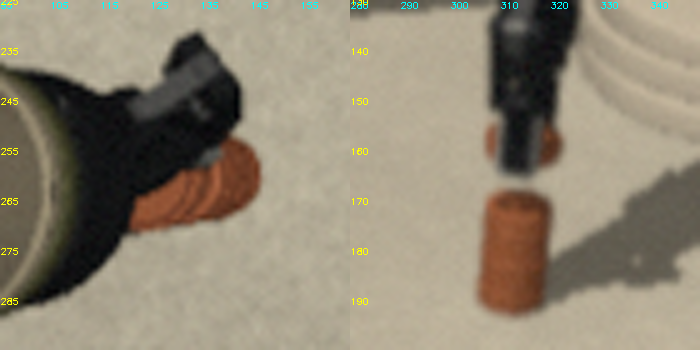

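The lid at (311,153) is in line above the jar's rim at (310.5,170) to within about half a pixel. Lowering it gently.

>>> {"fn": "apply_moves", "kwargs": {
  "steps": [
    {"fingers": 0.3, "offset": [0, 0.008, -0.0016], "angular": [0, 0, 0]},
    {"fingers": 0.3, "offset": [0, 0.016, -0.0016], "angular": [0, 0, 0]},
    {"fingers": 0.3, "offset": [0, 0.022, -0.0016], "angular": [0, 0, 0]},
    {"fingers": 0.3, "offset": [0, 0.026, -0.0016], "angular": [0, 0, 0]},
    {"fingers": 0.3, "offset": [0, 0.0285, -0.0016], "angular": [0, 0, 0]},
    {"fingers": 0.3, "offset": [0, 0.0285, -0.0016], "angular": [0, 0, 0]},
    {"fingers": 0.3, "offset": [0, 0.0285, -0.0016], "angular": [0, 0, 0]}
  ]
}}

```text
time: 7.87
ee_pos: [0.4476, 0.2607, 0.0381]
tcp_rot: [-0.644, 1.829, -1.828]
contact_force: [-1.1, -0.0, -0.1]
gripper_width: 0.0376
```

```bash
python3 - <<'E'
from h import *
plan((.4475,.2597,.0365,-51))
E
```

```text
t 7.87 at [0.4476 0.2607 0.0381] jaw -51.07 tilt 0.12 w 0.0376 q7 -0.86 F [-1.1 -0.  -0.1]
-> (0.4475, 0.2597, 0.0365, -51) offset [0.0007, 0.0016, 0.0007] angular [-0.0003, -0.0013, -0.002] rows>= 0.0
```

>>> {"fn": "apply_moves", "kwargs": {
  "steps": [
    {"fingers": 0.3, "offset": [0.0005, 0.001, 0.0005], "angular": [0, 0, 0]},
    {"fingers": 0.3, "offset": [0.0005, 0.002, 0.0005], "angular": [0, 0, 0]},
    {"fingers": 0.3, "offset": [0.0005, 0.0022, 0.0005], "angular": [0, 0, 0]},
    {"fingers": 0.3, "offset": [0.0005, 0.0022, 0.0005], "angular": [0, 0, 0]}
  ]
}}

```text
time: 8.2
ee_pos: [0.4477, 0.2601, 0.0366]
tcp_rot: [-0.643, 1.829, -1.827]
contact_force: [-1.2, -0.3, 10.2]
gripper_width: 0.0375
```

Contact of 10 N at TCP z 0.0366, as predicted for a seated lid. Releasing and backing off upwards.

>>> {"fn": "apply_moves", "kwargs": {
  "steps": [
    {"fingers": 0.45, "offset": [0, 0, 0], "angular": [0, 0, 0]},
    {"fingers": 0.55, "offset": [0, 0, 0], "angular": [0, 0, 0]},
    {"fingers": 0.65, "offset": [0, 0, 0], "angular": [0, 0, 0]},
    {"fingers": 0.7, "offset": [0, 0, 0], "angular": [0, 0, 0]},
    {"fingers": 0.7, "offset": [0, -0.03, 0], "angular": [0, 0, 0]},
    {"fingers": 0.7, "offset": [0, -0.07, 0], "angular": [0, 0, 0]},
    {"fingers": 1, "offset": [0, -0.11, 0], "angular": [0, 0, 0]},
    {"fingers": 1, "offset": [0, -0.15, 0], "angular": [0, 0, 0]}
  ]
}}

```text
time: 8.87
ee_pos: [0.447, 0.2591, 0.1879]
tcp_rot: [-0.644, 1.829, -1.829]
contact_force: [0.8, 1.0, 0.3]
gripper_width: 0.0815
```

```bash
python3 - <<'E'
from h import *
# round lid
print(onz('top',(405.4,261.5),.136))
plan((.52,0,.24,-51),(.4475,-.262,.22,-51))
E
```

```text
[ 0.44013133 -0.27134284  0.136     ]
t 8.87 at [0.447  0.2591 0.1879] jaw -51.12 tilt 0.07 w 0.0815 q7 -1.05 F [0.8 1.  0.3]
-> (0.52, 0, 0.24, -51) offset [0.1057, -0.0521, 0.2476] angular [-0.0004, -0.0021, -0.0012] rows>= 6.6
-> (0.4475, -0.262, 0.22, -51) offset [0.2212, 0.02, 0.158] angular [0.0, 0.0, 0.0] rows>= 6.5
```

>>> {"fn": "apply_moves", "kwargs": {
  "steps": [
    {"fingers": 1, "offset": [0.106, -0.052, 0.248], "angular": [0, 0, 0]},
    {"fingers": 1, "offset": [0.106, -0.052, 0.248], "angular": [0, 0, 0]},
    {"fingers": 1, "offset": [0.106, -0.052, 0.248], "angular": [0, 0, 0]},
    {"fingers": 1, "offset": [0.106, -0.052, 0.248], "angular": [0, 0, 0]},
    {"fingers": 1, "offset": [0.106, -0.052, 0.248], "angular": [0, 0, 0]},
    {"fingers": 1, "offset": [0.106, -0.052, 0.248], "angular": [0, 0, 0]},
    {"fingers": 1, "offset": [0.106, -0.052, 0.248], "angular": [0, 0, 0]},
    {"fingers": 1, "offset": [0.106, -0.052, 0.248], "angular": [0, 0, 0]}
  ]
}}

```text
time: 9.53
ee_pos: [0.5215, -0.0066, 0.2415]
tcp_rot: [-0.635, 1.83, -1.836]
contact_force: [0.5, 0.9, 0.3]
gripper_width: 0.0853
```

```bash
python3 - <<'E'
from h import *
plan((.442,-.27,.17,-51))
a=snap('scene','s7.png');b=snap('top','t7.png')
# overlays of oblong & round jar models (top-derived)
def poly(n,im,pts,c=(0,255,0)): cv2.polylines(im,[np.int32((proj(n,pts)*16).round())],True,c,1,cv2.LINE_AA,4)
th=np.linspace(0,2*np.pi,60)[:-1]
def rect(cx,cy,L,W,d,z):
    a=np.radians(d);u=np.array([np.cos(a),np.sin(a)]);v=np.array([-u[1],u[0]])
    return np.array([np.r_[np.array([cx,cy])+s*u*L/2+t*v*W/2,z] for s,t in((1,1),(1,-1),(-1,-1),(-1,1))])
def up(im,x,y,w,h,s): return crop(im,x,y,w,h,s)
def draw(n,im):
    poly(n,im,rect(.6575,-.150,.106,.064,-28.5,.062));poly(n,im,rect(.6575,-.150,.106,.064,-28.5,0),(255,255,0))
    poly(n,im,rect(.457,.0015,.062,.062,-15.5,.095))
    poly(n,im,np.c_[.6585+.025*np.cos(th),.1565+.025*np.sin(th),0*th+.082]);poly(n,im,np.c_[.6585+.025*np.cos(th),.1565+.025*np.sin(th),0*th],(255,255,0))
A=a.copy();B=b.copy();draw('scene',A);draw('top',B)
r1=np.hstack([crop(b,110,235,50,60,4),crop(b,355,215,80,60+20,4)[:240],crop(a,290,145,50,60,4)])
r2=np.hstack([crop(B,290,120,68,76,4)[:300],crop(B,158,130,50,76,4)[:300],crop(A,185,240,60,76,4)])
w=max(r1.shape[1],r2.shape[1]);f=lambda r:np.pad(r,((0,0),(0,w-r.shape[1]),(0,0)))
cv2.imwrite('pics/chk.png',np.vstack([f(r1),f(r2)]))
E
```

```text
t 9.53 at [ 0.5215 -0.0066  0.2415] jaw -51.55 tilt 0.28 w 0.0853 q7 -0.61 F [0.5 0.9 0.3]
-> (0.442, -0.27, 0.17, -51) offset [0.2262, 0.0715, 0.1565] angular [-0.004, -0.0096, -0.0028] rows>= 6.8Traceback (most recent call last):
  File "<stdin>", line 17, in <module>
    return _nx.concatenate(arrs, 1, dtype=dtype, casting=casting)
           ~~~~~~~~~~~~~~~^^^^^^^^^^^^^^^^^^^^^^^^^^^^^^^^^^^^^^^
ValueError: all the input array dimensions except for the concatenation axis must match exactly, but along dimension 0, the array at index 0 has size 300 and the array at index 2 has size 304
```

```bash
cat >> h.py <<'E'
def poly(n,im,pts,c=(0,255,0)): cv2.polylines(im,[np.int32((proj(n,pts)*16).round())],True,c,1,cv2.LINE_AA,4)
th=np.linspace(0,2*np.pi,60)[:-1]
def rect(cx,cy,L,W,d,z):
    a=np.radians(d);u=np.array([np.cos(a),np.sin(a)]);v=np.array([-u[1],u[0]])
    return np.array([np.r_[np.array([cx,cy])+s*u*L/2+t*v*W/2,z] for s,t in((1,1),(1,-1),(-1,-1),(-1,1))])
def circ(cx,cy,r,z): return np.c_[cx+r*np.cos(th),cy+r*np.sin(th),0*th+z]
def sheet(rows,f):
    rows=[np.hstack([c[:min(d.shape[0] for d in r)] for c in r]) for r in rows]
    w=max(r.shape[1] for r in rows);cv2.imwrite('pics/'+f,np.vstack([np.pad(r,((0,0),(0,w-r.shape[1]),(0,0))) for r in rows]))
E
python3 - <<'E'
from h import *
a=cv2.imread('pics/s7.png');b=cv2.imread('pics/t7.png');A=a.copy();B=b.copy()
for n,im in(('scene',A),('top',B)):
    poly(n,im,rect(.6575,-.150,.106,.064,-28.5,.062));poly(n,im,rect(.6575,-.150,.106,.064,-28.5,0),(255,255,0))
    poly(n,im,circ(.6585,.1565,.025,.082));poly(n,im,circ(.6585,.1565,.025,0),(255,255,0))
sheet([[crop(b,110,235,50,60,4),crop(b,355,215,80,80,4),crop(a,290,145,50,60,4)],[crop(B,290,120,68,76,4),crop(B,158,130,50,76,4),crop(A,185,240,60,76,4)]],'chk.png')
E
```

```text
(no output)
```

View pics/chk.png

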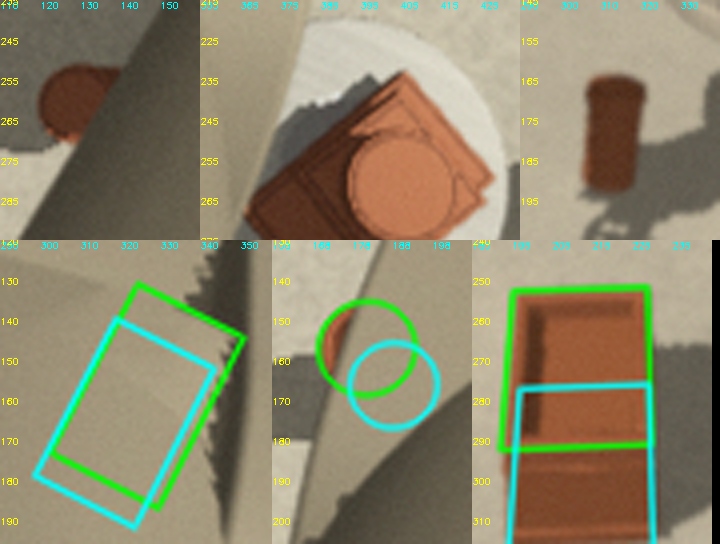

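```bash
python3 - <<'E'
from h import *
np.set_printoptions(precision=4,suppress=True)
c=[onz('top',q,.092)[:2] for q in((406.4,233),(364.6,267),(388,294.4),(429,259.4))]
c=np.array(c);print('ol',c.mean(0),[np.linalg.norm(c[i]-c[(i+1)%4]).round(4) for i in range(4)],[np.degrees(np.arctan2(*(c[(i+1)%4]-c[i])[::-1])).round(1) for i in range(4)])
p,q=[onz('top',u,.114)[:2] for u in((401,285.6),(426.3,264.5))]
d=q-p;print('sl edge',np.linalg.norm(d),np.degrees(np.arctan2(d[1],d[0])));u=d/np.linalg.norm(d);n=np.array([-u[1],u[0]])
print('sl c',(p+q)/2+n*.033,(p+q)/2-n*.033)
b=cv2.imread('pics/top0.png');a=cv2.imread('pics/scene0.png')
for n_,im in(('scene',a),('top',b)):
    poly(n_,im,rect(.6575,-.150,.106,.064,-28.5,.062));poly(n_,im,rect(.6575,-.150,.106,.064,-28.5,0),(255,255,0))
    poly(n_,im,rect(.457,.0015,.062,.062,-15.3,.095));poly(n_,im,rect(.457,.0015,.062,.062,-15.3,0),(255,255,0))
    poly(n_,im,circ(.6585,.1565,.025,.082));poly(n_,im,circ(.6585,.1565,.025,0),(255,255,0))
sheet([[crop(b,290,120,68,76,4),crop(b,225,222,66,66,4),crop(b,158,130,50,66,4)],[crop(a,185,240,60,76,4),crop(a,205,165,50,66,4),crop(a,320,195,50,66,4)]],'chk2.png')
E
```

```text
ol [ 0.4355 -0.2735] [np.float64(0.1097), np.float64(0.0679), np.float64(0.1086), np.float64(0.0666)] [np.float64(126.6), np.float64(-141.2), np.float64(-52.7), np.float64(37.9)]
sl edge 0.06451483124705377 -53.374190290409395
sl c [ 0.4404 -0.2751] [ 0.3874 -0.3144]
```

View pics/chk2.png

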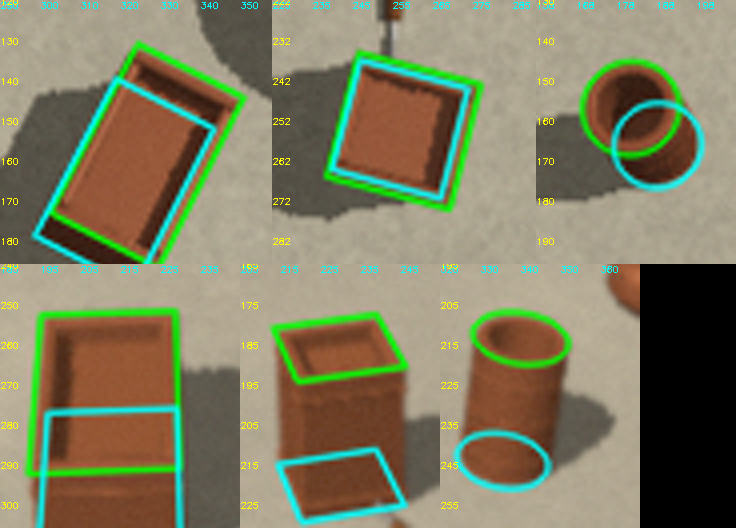

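The jar outlines fit the rims to within 1–2 px, with the same small scene bias everywhere, and the small lid looks seated and level. The round lid is at about (0.440,-0.2713), the square lid at (0.4404,-0.2751) and the oblong lid at (0.4355,-0.2735), both turned about -53°. Next is the round lid.

>>> {"fn": "apply_moves", "kwargs": {
  "steps": [
    {"fingers": 1, "offset": [0.1, 0.0, 0.07], "angular": [0, 0, 0]},
    {"fingers": 1, "offset": [0.226, 0.05, 0.157], "angular": [-0.004, 0, -0.003]},
    {"fingers": 1, "offset": [0.226, 0.05, 0.157], "angular": [-0.004, 0, -0.003]},
    {"fingers": 1, "offset": [0.226, 0.05, 0.157], "angular": [-0.004, 0, -0.003]},
    {"fingers": 1, "offset": [0.226, 0.05, 0.157], "angular": [-0.004, 0, -0.003]},
    {"fingers": 1, "offset": [0.226, 0.05, 0.157], "angular": [-0.004, 0, -0.003]},
    {"fingers": 1, "offset": [0.226, 0.05, 0.157], "angular": [-0.004, 0, -0.003]},
    {"fingers": 1, "offset": [0.226, 0.05, 0.157], "angular": [-0.004, 0, -0.003]}
  ]
}}

```text
time: 10.3
ee_pos: [0.4394, -0.2699, 0.1888]
tcp_rot: [-0.644, 1.838, -1.835]
contact_force: [0.4, -0.1, 0.3]
gripper_width: 0.0855
```

```bash
python3 - <<'E'
from h import *
plan((.440,-.2715,.0995,-51))
E
```

```text
t 10.3 at [ 0.4394 -0.2699  0.1888] jaw -51.62 tilt 0.3 w 0.0855 q7 -0.01 F [ 0.4 -0.1  0.3]
-> (0.44, -0.2715, 0.0995, -51) offset [0.0002, 0.0893, 0.0019] angular [0.0031, -0.0109, 0.0041] rows>= 2.1
```

>>> {"fn": "apply_moves", "kwargs": {
  "steps": [
    {"fingers": 1, "offset": [0, 0.035, 0.002], "angular": [0.003, -0.01, 0.004]},
    {"fingers": 1, "offset": [0, 0.065, 0.002], "angular": [0.003, -0.01, 0.004]},
    {"fingers": 1, "offset": [0, 0.0893, 0.002], "angular": [0.003, -0.01, 0.004]},
    {"fingers": 1, "offset": [0, 0.0893, 0.002], "angular": [0.003, -0.01, 0.004]},
    {"fingers": 1, "offset": [0, 0.0893, 0.002], "angular": [0.003, -0.01, 0.004]},
    {"fingers": 1, "offset": [0, 0.0893, 0.002], "angular": [0.003, -0.01, 0.004]}
  ]
}}

```text
time: 10.8
ee_pos: [0.4408, -0.2708, 0.1003]
tcp_rot: [-0.647, 1.828, -1.828]
contact_force: [0.2, 0.6, 0.7]
gripper_width: 0.0856
```

>>> {"fn": "apply_moves", "kwargs": {
  "steps": [
    {"fingers": 0.75, "offset": [0, 0, 0], "angular": [0, 0, 0]},
    {"fingers": 0.65, "offset": [0, 0, 0], "angular": [0, 0, 0]},
    {"fingers": 0.55, "offset": [0, 0, 0], "angular": [0, 0, 0]},
    {"fingers": 0.45, "offset": [0, 0, 0], "angular": [0, 0, 0]},
    {"fingers": 0.45, "offset": [0, 0, 0], "angular": [0, 0, 0]},
    {"fingers": 0.45, "offset": [0, 0, 0], "angular": [0, 0, 0]},
    {"fingers": 0.45, "offset": [0, 0, 0], "angular": [0, 0, 0]}
  ]
}}

```text
time: 11.38
ee_pos: [0.4417, -0.2707, 0.102]
tcp_rot: [-0.645, 1.826, -1.827]
contact_force: [-2.1, 3.5, 15.5]
gripper_width: 0.0522
```

```bash
python3 - <<'E'
from h import *
plan((.440,-.2715,.0995,-51))
E
```

```text
t 11.38 at [ 0.4417 -0.2707  0.102 ] jaw -50.96 tilt 0.16 w 0.0522 q7 0.13 F [-2.1  3.5 15.5]
-> (0.44, -0.2715, 0.0995, -51) offset [0.0018, 0.0025, -0.0005] angular [-0.0016, 0.0006, -0.0023] rows>= 0.1
```

The round lid is gripped (opening 52 mm plus pad give). Its origin is about 12 mm above the TCP, so it should be home on the jar at TCP z ≈ 0.060.

>>> {"fn": "apply_moves", "kwargs": {
  "steps": [
    {"fingers": 0.45, "offset": [0, -0.004, 0], "angular": [0, 0, 0]},
    {"fingers": 0.45, "offset": [0, -0.015, 0], "angular": [0, 0, 0]},
    {"fingers": 0.45, "offset": [0, -0.04, 0], "angular": [0, 0, 0]},
    {"fingers": 0.45, "offset": [0, -0.08, 0], "angular": [0, 0, 0]},
    {"fingers": 0.45, "offset": [-0.02, -0.11, -0.015], "angular": [0, 0, 0]},
    {"fingers": 0.45, "offset": [-0.05, -0.12, -0.035], "angular": [0, 0, 0]},
    {"fingers": 0.45, "offset": [-0.08, -0.12, -0.06], "angular": [0, 0, 0]},
    {"fingers": 0.45, "offset": [-0.11, -0.12, -0.08], "angular": [0, 0, 0]}
  ]
}}

```text
time: 12.05
ee_pos: [0.4765, -0.1378, 0.224]
tcp_rot: [-0.641, 1.826, -1.828]
contact_force: [0.7, 0.7, -1.2]
gripper_width: 0.0514
```

```bash
python3 - <<'E'
from h import *
plan((.58,.03,.21,-51),(.6585,.1565,.15,-51))
a=snap('scene','s8.png');b=snap('top','t8.png')
for n,im in(('scene',a),('top',b)):
    poly(n,im,rect(.4404,-.2751,.066,.066,-53,.114));poly(n,im,rect(.4355,-.2735,.110,.068,-52.3,.092),(255,255,0))
sheet([[crop(b,355,215,80,80,4),crop(a,65,190,80,70,4)]],'chk3.png')
E
```

```text
t 12.05 at [ 0.4765 -0.1378  0.224 ] jaw -51.03 tilt 0.31 w 0.0514 q7 -0.31 F [ 0.7  0.7 -1.2]
-> (0.58, 0.03, 0.21, -51) offset [-0.186, 0.0147, -0.0654] angular [-0.0027, -0.0005, -0.0046] rows>= 4.7
-> (0.6585, 0.1565, 0.15, -51) offset [-0.1406, 0.06, -0.0489] angular [0.0, 0.0, 0.0] rows>= 3.8
```

View pics/chk3.png

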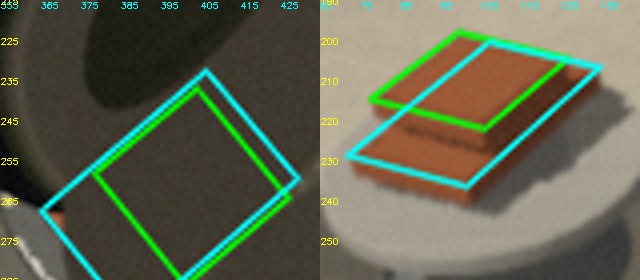

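The arm hides the pile in the top view, but in the scene view the square and oblong outlines match the lids, apart from the usual bias. Taking the round lid to its jar.

>>> {"fn": "apply_moves", "kwargs": {
  "steps": [
    {"fingers": 0.45, "offset": [-0.186, 0.01, -0.065], "angular": [0, 0, -0.004]},
    {"fingers": 0.45, "offset": [-0.186, 0.01, -0.065], "angular": [0, 0, -0.004]},
    {"fingers": 0.45, "offset": [-0.186, 0.01, -0.065], "angular": [0, 0, -0.004]},
    {"fingers": 0.45, "offset": [-0.186, 0.01, -0.065], "angular": [0, 0, -0.004]},
    {"fingers": 0.45, "offset": [-0.32, 0.04, -0.115], "angular": [0, 0, -0.004]},
    {"fingers": 0.45, "offset": [-0.32, 0.04, -0.115], "angular": [0, 0, -0.004]},
    {"fingers": 0.45, "offset": [-0.32, 0.04, -0.115], "angular": [0, 0, -0.004]},
    {"fingers": 0.45, "offset": [-0.32, 0.04, -0.115], "angular": [0, 0, -0.004]}
  ]
}}

```text
time: 12.82
ee_pos: [0.6448, 0.1473, 0.1872]
tcp_rot: [-0.654, 1.822, -1.822]
contact_force: [0.9, -0.8, -0.7]
gripper_width: 0.0517
```

```bash
python3 - <<'E'
from h import *
plan((.6587,.1567,.095,-51))
E
```

```text
t 12.82 at [0.6448 0.1473 0.1872] jaw -50.48 tilt 0.03 w 0.0517 q7 -0.74 F [ 0.9 -0.8 -0.7]
-> (0.6587, 0.1567, 0.095, -51) offset [-0.0167, 0.0922, 0.0016] angular [-0.0004, 0.009, -0.0003] rows>= 2.2
```

>>> {"fn": "apply_moves", "kwargs": {
  "steps": [
    {"fingers": 0.45, "offset": [-0.018, 0.03, 0.0016], "angular": [0, 0.009, 0]},
    {"fingers": 0.45, "offset": [-0.018, 0.06, 0.0016], "angular": [0, 0.009, 0]},
    {"fingers": 0.45, "offset": [-0.018, 0.092, 0.0016], "angular": [0, 0.009, 0]},
    {"fingers": 0.45, "offset": [-0.018, 0.105, 0.0016], "angular": [0, 0.009, 0]},
    {"fingers": 0.45, "offset": [-0.018, 0.115, 0.0016], "angular": [0, 0.009, 0]},
    {"fingers": 0.45, "offset": [-0.018, 0.122, 0.0016], "angular": [0, 0.009, 0]},
    {"fingers": 0.45, "offset": [-0.018, 0.1245, 0.0016], "angular": [0, 0.009, 0]},
    {"fingers": 0.45, "offset": [-0.018, 0.1245, 0.0016], "angular": [0, 0.009, 0]}
  ]
}}

```text
time: 13.48
ee_pos: [0.6603, 0.1572, 0.0636]
tcp_rot: [-0.645, 1.827, -1.828]
contact_force: [0.1, 0.5, -0.9]
gripper_width: 0.0512
```

```bash
python3 - <<'E'
from h import *
plan((.6592,.1572,.0595,-51))
E
```

```text
t 13.48 at [0.6603 0.1572 0.0636] jaw -51.02 tilt 0.09 w 0.0512 q7 -0.66 F [ 0.1  0.5 -0.9]
-> (0.6592, 0.1572, 0.0595, -51) offset [0.0009, 0.0041, -0.0007] angular [-0.0009, -0.0004, -0.0013] rows>= 0.1
```

>>> {"fn": "apply_moves", "kwargs": {
  "steps": [
    {"fingers": 0.45, "offset": [0, 0.0015, 0], "angular": [0, 0, 0]},
    {"fingers": 0.45, "offset": [0, 0.0025, 0], "angular": [0, 0, 0]},
    {"fingers": 0.45, "offset": [0, 0.0035, 0], "angular": [0, 0, 0]},
    {"fingers": 0.45, "offset": [0, 0.0038, 0], "angular": [0, 0, 0]},
    {"fingers": 0.45, "offset": [0, 0.0038, 0], "angular": [0, 0, 0]}
  ]
}}

```text
time: 13.9
ee_pos: [0.6605, 0.1573, 0.0603]
tcp_rot: [-0.645, 1.827, -1.828]
contact_force: [-0.1, 0.7, 1.1]
gripper_width: 0.0515
```

>>> {"fn": "apply_moves", "kwargs": {
  "steps": [
    {"fingers": 0.45, "offset": [0, 0.001, 0], "angular": [0, 0, 0]},
    {"fingers": 0.45, "offset": [0, 0.0015, 0], "angular": [0, 0, 0]},
    {"fingers": 0.45, "offset": [0, 0.0018, 0], "angular": [0, 0, 0]},
    {"fingers": 0.45, "offset": [0, 0.0018, 0], "angular": [0, 0, 0]}
  ]
}}

```text
time: 14.23
ee_pos: [0.6609, 0.1574, 0.0602]
tcp_rot: [-0.643, 1.828, -1.827]
contact_force: [-4.8, -0.5, 14.6]
gripper_width: 0.0514
```

Seated: 14.6 N at z 0.0602, against 0.060 predicted. Releasing.

>>> {"fn": "apply_moves", "kwargs": {
  "steps": [
    {"fingers": 0.65, "offset": [0, 0, 0], "angular": [0, 0, 0]},
    {"fingers": 0.75, "offset": [0, 0, 0], "angular": [0, 0, 0]},
    {"fingers": 0.9, "offset": [0, 0, 0], "angular": [0, 0, 0]},
    {"fingers": 0.9, "offset": [0, 0, 0], "angular": [0, 0, 0]},
    {"fingers": 0.9, "offset": [0, -0.03, 0], "angular": [0, 0, 0]},
    {"fingers": 0.95, "offset": [0, -0.07, 0], "angular": [0, 0, 0]},
    {"fingers": 1, "offset": [0, -0.11, 0], "angular": [0, 0, 0]},
    {"fingers": 1, "offset": [0, -0.15, 0], "angular": [0, 0, 0]}
  ]
}}

```text
time: 14.9
ee_pos: [0.66, 0.1568, 0.2113]
tcp_rot: [-0.644, 1.828, -1.828]
contact_force: [1.5, -0.0, 0.5]
gripper_width: 0.0857
```

```bash
python3 - <<'E'
from h import *
plan((.55,-.02,.22,-53),(.4404,-.2751,.16,-53),(.4404,-.2751,.0775,-53))
E
```

```text
t 14.9 at [0.66   0.1568 0.2113] jaw -51.05 tilt 0.11 w 0.0857 q7 -0.77 F [ 1.5 -0.   0.5]
-> (0.55, -0.02, 0.22, -53) offset [0.1967, -0.009, 0.0684] angular [-0.0007, 0.0341, -0.0019] rows>= 5.0
-> (0.4404, -0.2751, 0.16, -53) offset [0.2411, 0.06, 0.1378] angular [0.0, 0.0, 0.0] rows>= 6.8
-> (0.4404, -0.2751, 0.0775, -53) offset [0.0, 0.0825, 0.0] angular [0.0, 0.0, 0.0] rows>= 2.0
```

>>> {"fn": "apply_moves", "kwargs": {
  "steps": [
    {"fingers": 1, "offset": [0.197, -0.009, 0.068], "angular": [0, 0.034, 0]},
    {"fingers": 1, "offset": [0.197, -0.009, 0.068], "angular": [0, 0.034, 0]},
    {"fingers": 1, "offset": [0.197, -0.009, 0.068], "angular": [0, 0.034, 0]},
    {"fingers": 1, "offset": [0.197, -0.009, 0.068], "angular": [0, 0.034, 0]},
    {"fingers": 1, "offset": [0.3, 0.0, 0.13], "angular": [0, 0.034, 0]},
    {"fingers": 1, "offset": [0.3, 0.0, 0.13], "angular": [0, 0.034, 0]},
    {"fingers": 1, "offset": [0.3, 0.0, 0.13], "angular": [0, 0.034, 0]},
    {"fingers": 1, "offset": [0.3, 0.0, 0.13], "angular": [0, 0.034, 0]}
  ]
}}

```text
time: 15.57
ee_pos: [0.5069, -0.135, 0.2109]
tcp_rot: [-0.616, 1.85, -1.85]
contact_force: [-0.0, 0.3, 0.6]
gripper_width: 0.0855
```

```bash
python3 - <<'E'
from h import *
plan((.4404,-.2751,.16,-53))
E
```

```text
t 15.57 at [ 0.5069 -0.135   0.2109] jaw -53.03 tilt 0.12 w 0.0855 q7 -0.33 F [-0.   0.3  0.6]
-> (0.4404, -0.2751, 0.16, -53) offset [0.1375, 0.0507, 0.0719] angular [-0.0009, -0.0006, -0.0019] rows>= 3.9
```

>>> {"fn": "apply_moves", "kwargs": {
  "steps": [
    {"fingers": 1, "offset": [0.1375, 0.04, 0.072], "angular": [0, 0, -0.002]},
    {"fingers": 1, "offset": [0.1375, 0.04, 0.072], "angular": [0, 0, -0.002]},
    {"fingers": 1, "offset": [0.1375, 0.05, 0.072], "angular": [0, 0, -0.002]},
    {"fingers": 1, "offset": [0.1375, 0.06, 0.072], "angular": [0, 0, -0.002]},
    {"fingers": 1, "offset": [0.1375, 0.06, 0.072], "angular": [0, 0, -0.002]},
    {"fingers": 1, "offset": [0.1375, 0.06, 0.072], "angular": [0, 0, -0.002]},
    {"fingers": 1, "offset": [0.1375, 0.06, 0.072], "angular": [0, 0, -0.002]}
  ]
}}

```text
time: 16.15
ee_pos: [0.4404, -0.2751, 0.1506]
tcp_rot: [-0.618, 1.851, -1.852]
contact_force: [0.3, 1.2, 0.2]
gripper_width: 0.0857
```

```bash
python3 - <<'E'
from h import *
plan((.4404,-.2751,.075,-53))
E
```

```text
t 16.15 at [ 0.4404 -0.2751  0.1506] jaw -53.09 tilt 0.02 w 0.0857 q7 0.03 F [0.3 1.2 0.2]
-> (0.4404, -0.2751, 0.075, -53) offset [0.0, 0.0756, -0.0] angular [-0.0001, -0.0017, 0.0002] rows>= 1.8
```

>>> {"fn": "apply_moves", "kwargs": {
  "steps": [
    {"fingers": 1, "offset": [0, 0.03, 0], "angular": [0, 0, 0]},
    {"fingers": 1, "offset": [0, 0.045, 0], "angular": [0, 0, 0]},
    {"fingers": 1, "offset": [0, 0.055, 0], "angular": [0, 0, 0]},
    {"fingers": 1, "offset": [0, 0.065, 0], "angular": [0, 0, 0]},
    {"fingers": 1, "offset": [0, 0.0755, 0], "angular": [0, 0, 0]},
    {"fingers": 1, "offset": [0, 0.0755, 0], "angular": [0, 0, 0]},
    {"fingers": 1, "offset": [0, 0.0755, 0], "angular": [0, 0, 0]}
  ]
}}

```text
time: 16.73
ee_pos: [0.4406, -0.2749, 0.075]
tcp_rot: [-0.618, 1.851, -1.851]
contact_force: [0.9, 0.0, -0.7]
gripper_width: 0.0851
```

```bash
python3 - <<'E'
from h import *
plan((.4404,-.2751,.075,-53))
E
```

```text
t 16.73 at [ 0.4406 -0.2749  0.075 ] jaw -53.07 tilt 0.02 w 0.0851 q7 0.14 F [ 0.9  0.  -0.7]
-> (0.4404, -0.2751, 0.075, -53) offset [0.0003, 0.0, 0.0001] angular [0.0002, -0.0013, 0.0003] rows>= 0.0
```

>>> {"fn": "apply_moves", "kwargs": {
  "steps": [
    {"fingers": 0.85, "offset": [0, 0, 0], "angular": [0, 0, 0]},
    {"fingers": 0.75, "offset": [0, 0, 0], "angular": [0, 0, 0]},
    {"fingers": 0.6, "offset": [0, 0, 0], "angular": [0, 0, 0]},
    {"fingers": 0.6, "offset": [0, 0, 0], "angular": [0, 0, 0]},
    {"fingers": 0.6, "offset": [0, 0, 0], "angular": [0, 0, 0]},
    {"fingers": 0.6, "offset": [0, 0, 0], "angular": [0, 0, 0]},
    {"fingers": 0.6, "offset": [0, 0, 0], "angular": [0, 0, 0]}
  ]
}}

```text
time: 17.32
ee_pos: [0.4409, -0.275, 0.0762]
tcp_rot: [-0.617, 1.85, -1.851]
contact_force: [-2.0, 1.7, 9.3]
gripper_width: 0.0644
```

```bash
python3 - <<'E'
from h import *
plan((.4404,-.2751,.075,-53))
E
```

```text
t 17.32 at [ 0.4409 -0.275   0.0762] jaw -53.08 tilt 0.07 w 0.0644 q7 0.14 F [-2.   1.7  9.3]
-> (0.4404, -0.2751, 0.075, -53) offset [0.0004, 0.0012, -0.0003] angular [-0.0008, -0.0014, -0.0009] rows>= 0.0
```

The square lid is gripped with its origin 15.8 mm above the TCP, so it should be home at TCP z ≈ 0.069, with the jaw turned to -15.3°.

>>> {"fn": "apply_moves", "kwargs": {
  "steps": [
    {"fingers": 0.6, "offset": [0, -0.004, 0], "angular": [0, 0, 0]},
    {"fingers": 0.6, "offset": [0, -0.015, 0], "angular": [0, 0, 0]},
    {"fingers": 0.6, "offset": [0, -0.035, 0], "angular": [0, 0, 0]},
    {"fingers": 0.6, "offset": [0, -0.07, 0], "angular": [0, -0.05, 0]},
    {"fingers": 0.6, "offset": [-0.02, -0.1, -0.01], "angular": [0, -0.12, 0]},
    {"fingers": 0.6, "offset": [-0.05, -0.12, -0.025], "angular": [0, -0.22, 0]},
    {"fingers": 0.6, "offset": [-0.085, -0.13, -0.04], "angular": [0, -0.32, 0]},
    {"fingers": 0.6, "offset": [-0.12, -0.13, -0.06], "angular": [0, -0.4, 0]}
  ]
}}

```text
time: 17.98
ee_pos: [0.5026, -0.155, 0.2096]
tcp_rot: [-0.909, 1.578, -1.586]
contact_force: [1.2, -0.1, -1.4]
gripper_width: 0.0643
```

```bash
python3 - <<'E'
from h import *
plan((.457,.0012,.17,-15.3))
E
```

```text
t 17.98 at [ 0.5026 -0.155   0.2096] jaw -29.99 tilt 0.4 w 0.0643 q7 0.02 F [ 1.2 -0.1 -1.4]
-> (0.457, 0.0012, 0.17, -15.3) offset [-0.1124, 0.0391, -0.1179] angular [-0.0069, -0.2564, -0.0014] rows>= 4.0
```

>>> {"fn": "apply_moves", "kwargs": {
  "steps": [
    {"fingers": 0.6, "offset": [-0.112, 0.02, -0.118], "angular": [-0.007, -0.256, -0.001]},
    {"fingers": 0.6, "offset": [-0.112, 0.02, -0.118], "angular": [-0.007, -0.256, -0.001]},
    {"fingers": 0.6, "offset": [-0.112, 0.02, -0.118], "angular": [-0.007, -0.256, -0.001]},
    {"fingers": 0.6, "offset": [-0.112, 0.04, -0.118], "angular": [-0.007, -0.256, -0.001]},
    {"fingers": 0.6, "offset": [-0.112, 0.06, -0.118], "angular": [-0.007, -0.256, -0.001]},
    {"fingers": 0.6, "offset": [-0.112, 0.08, -0.118], "angular": [-0.007, -0.256, -0.001]},
    {"fingers": 0.6, "offset": [-0.112, 0.1, -0.118], "angular": [-0.007, -0.256, -0.001]},
    {"fingers": 0.6, "offset": [-0.112, 0.1, -0.118], "angular": [-0.007, -0.256, -0.001]}
  ]
}}

```text
time: 18.65
ee_pos: [0.4558, 0.0011, 0.1072]
tcp_rot: [-1.074, 1.405, -1.402]
contact_force: [0.4, 0.6, -1.5]
gripper_width: 0.0641
```

```bash
python3 - <<'E'
from h import *
plan((.457,.0012,.072,-15.3))
E
```

```text
t 18.65 at [0.4558 0.0011 0.1072] jaw -15.28 tilt 0.19 w 0.0641 q7 0.04 F [ 0.4  0.6 -1.5]
-> (0.457, 0.0012, 0.072, -15.3) offset [-0.0004, 0.0351, 0.0012] angular [0.0032, 0.0003, 0.0011] rows>= 0.8
```

>>> {"fn": "apply_moves", "kwargs": {
  "steps": [
    {"fingers": 0.6, "offset": [0, 0.01, 0.001], "angular": [0.003, 0, 0.001]},
    {"fingers": 0.6, "offset": [0, 0.02, 0.001], "angular": [0.003, 0, 0.001]},
    {"fingers": 0.6, "offset": [0, 0.028, 0.001], "angular": [0.003, 0, 0.001]},
    {"fingers": 0.6, "offset": [0, 0.034, 0.001], "angular": [0.003, 0, 0.001]},
    {"fingers": 0.6, "offset": [0, 0.0375, 0.001], "angular": [0.003, 0, 0.001]},
    {"fingers": 0.6, "offset": [0, 0.0385, 0.001], "angular": [0.003, 0, 0.001]},
    {"fingers": 0.6, "offset": [0, 0.0388, 0.001], "angular": [0.003, 0, 0.001]},
    {"fingers": 0.6, "offset": [0, 0.0388, 0.001], "angular": [0.003, 0, 0.001]}
  ]
}}

```text
time: 19.32
ee_pos: [0.4568, 0.0007, 0.0692]
tcp_rot: [-1.07, 1.403, -1.403]
contact_force: [-1.5, 1.2, 6.7]
gripper_width: 0.0646
```

Seated: 6.7 N at z 0.0692, as predicted. Releasing.

>>> {"fn": "apply_moves", "kwargs": {
  "steps": [
    {"fingers": 0.8, "offset": [0, 0, 0], "angular": [0, 0, 0]},
    {"fingers": 0.9, "offset": [0, 0, 0], "angular": [0, 0, 0]},
    {"fingers": 1, "offset": [0, 0, 0], "angular": [0, 0, 0]},
    {"fingers": 1, "offset": [0, 0, 0], "angular": [0, 0, 0]},
    {"fingers": 1, "offset": [0, -0.02, 0], "angular": [0, 0, 0]},
    {"fingers": 1, "offset": [0, -0.05, 0], "angular": [0, 0, 0]},
    {"fingers": 1, "offset": [0, -0.09, 0], "angular": [0, 0, 0]},
    {"fingers": 1, "offset": [0, -0.13, 0], "angular": [0, 0, 0]}
  ]
}}

```text
time: 19.98
ee_pos: [0.4558, 0.0002, 0.2002]
tcp_rot: [-1.073, 1.405, -1.404]
contact_force: [0.7, -0.1, -0.2]
gripper_width: 0.0856
```

```bash
python3 - <<'E'
from h import *
plan((.53,-.17,.2,37.7))
E
```

```text
t 19.98 at [4.558e-01 2.000e-04 2.002e-01] jaw -15.35 tilt 0.13 w 0.0856 q7 -0.08 F [ 0.7 -0.1 -0.2]
-> (0.53, -0.17, 0.2, 37.7) offset [0.1445, 0.0001, 0.1166] angular [0.0023, -0.9259, 0.0002] rows>= 7.4
```

>>> {"fn": "apply_moves", "kwargs": {
  "steps": [
    {"fingers": 1, "offset": [0.1445, 0, 0.1166], "angular": [0, -0.926, 0]},
    {"fingers": 1, "offset": [0.1445, 0, 0.1166], "angular": [0, -0.926, 0]},
    {"fingers": 1, "offset": [0.1445, 0, 0.1166], "angular": [0, -0.926, 0]},
    {"fingers": 1, "offset": [0.1445, 0, 0.1166], "angular": [0, -0.926, 0]},
    {"fingers": 1, "offset": [0.1445, 0, 0.1166], "angular": [0, -0.926, 0]},
    {"fingers": 1, "offset": [0.1445, 0, 0.1166], "angular": [0, -0.926, 0]},
    {"fingers": 1, "offset": [0.1445, 0, 0.1166], "angular": [0, -0.926, 0]},
    {"fingers": 1, "offset": [0.1445, 0, 0.1166], "angular": [0, -0.926, 0]}
  ]
}}

```text
time: 20.65
ee_pos: [0.5297, -0.1709, 0.1999]
tcp_rot: [-1.454, 0.71, -0.706]
contact_force: [0.8, -0.8, 0.2]
gripper_width: 0.0854
```

```bash
python3 - <<'E'
from h import *
plan((.4355,-.2735,.13,37.7),(.4355,-.2735,.052,37.7))
a=snap('scene','s9.png');b=snap('top','t9.png');A=a.copy();B=b.copy()
for n,im in(('scene',A),('top',B)):
    poly(n,im,rect(.4355,-.2735,.110,.068,-52.3,.092),(255,255,0))
sheet([[crop(B,355,215,80,80,4),crop(A,65,190,80,70,4)],[crop(b,225,220,66,66,4),crop(a,200,160,55,60,4),crop(b,155,130,60,60,4)]],'chk4.png')
E
```

```text
t 20.65 at [ 0.5297 -0.1709  0.1999] jaw 38.03 tilt 0.16 w 0.0854 q7 1.02 F [ 0.8 -0.8  0.2]
-> (0.4355, -0.2735, 0.13, 37.7) offset [0.0229, 0.0702, -0.1373] angular [0.0026, 0.0057, -0.0011] rows>= 3.7
-> (0.4355, -0.2735, 0.052, 37.7) offset [0.0, 0.078, 0.0] angular [0.0, 0.0, 0.0] rows>= 1.9
```

View pics/chk4.png

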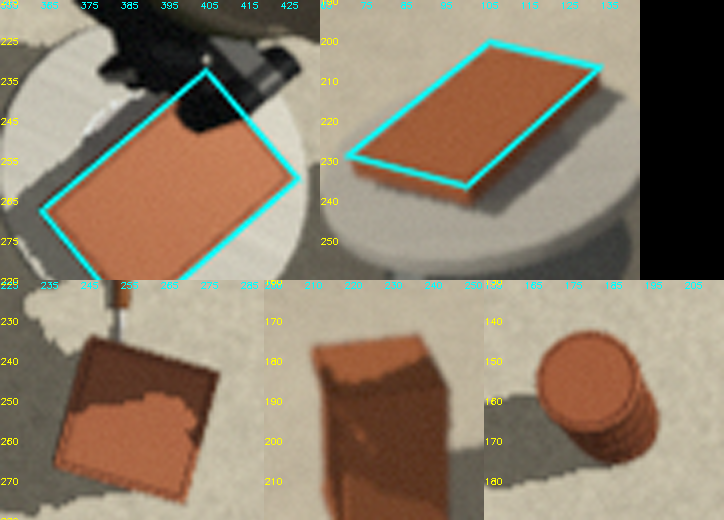

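The square and round lids sit flat and squared on their jars, and the oblong lid's outline still matches. One viewer picture is kept in reserve. Next is the oblong lid.

>>> {"fn": "apply_moves", "kwargs": {
  "steps": [
    {"fingers": 1, "offset": [0.023, 0.03, -0.137], "angular": [0.002, 0.006, -0.001]},
    {"fingers": 1, "offset": [0.023, 0.03, -0.137], "angular": [0.002, 0.006, -0.001]},
    {"fingers": 1, "offset": [0.023, 0.03, -0.137], "angular": [0.002, 0.006, -0.001]},
    {"fingers": 1, "offset": [0.023, 0.03, -0.137], "angular": [0.002, 0.006, -0.001]},
    {"fingers": 1, "offset": [0.023, 0.05, -0.137], "angular": [0.002, 0.006, -0.001]},
    {"fingers": 1, "offset": [0.023, 0.07, -0.137], "angular": [0.002, 0.006, -0.001]},
    {"fingers": 1, "offset": [0.023, 0.07, -0.137], "angular": [0.002, 0.006, -0.001]},
    {"fingers": 1, "offset": [0.023, 0.07, -0.137], "angular": [0.002, 0.006, -0.001]}
  ]
}}

```text
time: 21.42
ee_pos: [0.4348, -0.2721, 0.1298]
tcp_rot: [-1.449, 0.72, -0.716]
contact_force: [-0.2, -0.8, -0.3]
gripper_width: 0.0854
```

```bash
python3 - <<'E'
from h import *
plan((.4355,-.2735,.053,37.7))
E
```

```text
t 21.42 at [ 0.4348 -0.2721  0.1298] jaw 37.28 tilt 0.14 w 0.0854 q7 1.29 F [-0.2 -0.8 -0.3]
-> (0.4355, -0.2735, 0.053, 37.7) offset [0.0017, 0.0768, -0.0002] angular [0.0013, -0.0073, -0.0021] rows>= 1.8
```

>>> {"fn": "apply_moves", "kwargs": {
  "steps": [
    {"fingers": 1, "offset": [0.0017, 0.025, 0], "angular": [0.001, -0.007, -0.002]},
    {"fingers": 1, "offset": [0.0017, 0.04, 0], "angular": [0.001, -0.007, -0.002]},
    {"fingers": 1, "offset": [0.0017, 0.05, 0], "angular": [0.001, -0.007, -0.002]},
    {"fingers": 1, "offset": [0.0017, 0.06, 0], "angular": [0.001, -0.007, -0.002]},
    {"fingers": 1, "offset": [0.0017, 0.07, 0], "angular": [0.001, -0.007, -0.002]},
    {"fingers": 1, "offset": [0.0017, 0.0768, 0], "angular": [0.001, -0.007, -0.002]},
    {"fingers": 1, "offset": [0.0017, 0.0768, 0], "angular": [0.001, -0.007, -0.002]},
    {"fingers": 1, "offset": [0.0017, 0.0768, 0], "angular": [0.001, -0.007, -0.002]}
  ]
}}

```text
time: 22.08
ee_pos: [0.4355, -0.2733, 0.053]
tcp_rot: [-1.451, 0.713, -0.712]
contact_force: [-0.0, 0.6, 0.5]
gripper_width: 0.0853
```

```bash
python3 - <<'E'
from h import *
plan((.4355,-.2735,.053,37.7))
E
```

```text
t 22.08 at [ 0.4355 -0.2733  0.053 ] jaw 37.67 tilt 0.05 w 0.0853 q7 1.33 F [-0.   0.6  0.5]
-> (0.4355, -0.2735, 0.053, 37.7) offset [0.0001, -0.0, -0.0001] angular [0.0006, -0.0005, -0.0006] rows>= 0.0
```

>>> {"fn": "apply_moves", "kwargs": {
  "steps": [
    {"fingers": 0.88, "offset": [0, 0, 0], "angular": [0, 0, 0]},
    {"fingers": 0.78, "offset": [0, 0, 0], "angular": [0, 0, 0]},
    {"fingers": 0.65, "offset": [0, 0, 0], "angular": [0, 0, 0]},
    {"fingers": 0.6, "offset": [0, 0, 0], "angular": [0, 0, 0]},
    {"fingers": 0.6, "offset": [0, 0, 0], "angular": [0, 0, 0]},
    {"fingers": 0.6, "offset": [0, 0, 0], "angular": [0, 0, 0]},
    {"fingers": 0.6, "offset": [0, 0, 0], "angular": [0, 0, 0]}
  ]
}}

```text
time: 22.67
ee_pos: [0.4358, -0.2736, 0.054]
tcp_rot: [-1.451, 0.712, -0.713]
contact_force: [-0.6, 1.0, 7.8]
gripper_width: 0.0664
```

```bash
python3 - <<'E'
from h import *
plan((.55,-.21,.17,61.5))
E
```

```text
t 22.67 at [ 0.4358 -0.2736  0.054 ] jaw 37.66 tilt 0.03 w 0.0664 q7 1.33 F [-0.6  1.   7.8]
-> (0.55, -0.21, 0.17, 61.5) offset [0.0195, -0.1159, 0.1293] angular [-0.0, -0.4161, 0.0006] rows>= 4.2
```

Gripped with the origin 16 mm above the TCP, so home is TCP z ≈ 0.036 at (0.6575,-0.150), jaw 61.5°.

>>> {"fn": "apply_moves", "kwargs": {
  "steps": [
    {"fingers": 0.6, "offset": [0, -0.004, 0], "angular": [0, 0, 0]},
    {"fingers": 0.6, "offset": [0, -0.015, 0], "angular": [0, 0, 0]},
    {"fingers": 0.6, "offset": [0, -0.035, 0], "angular": [0, 0, 0]},
    {"fingers": 0.6, "offset": [0, -0.065, 0], "angular": [0, -0.05, 0]},
    {"fingers": 0.6, "offset": [0.003, -0.095, 0.02], "angular": [0, -0.12, 0]},
    {"fingers": 0.6, "offset": [0.008, -0.115, 0.05], "angular": [0, -0.22, 0]},
    {"fingers": 0.6, "offset": [0.014, -0.115, 0.09], "angular": [0, -0.32, 0]},
    {"fingers": 0.6, "offset": [0.0195, -0.115, 0.125], "angular": [0, -0.416, 0]}
  ]
}}

```text
time: 23.33
ee_pos: [0.5489, -0.2119, 0.1718]
tcp_rot: [-1.536, 0.383, -0.391]
contact_force: [0.6, 0.2, -1.2]
gripper_width: 0.0662
```

```bash
python3 - <<'E'
from h import *
plan((.6575,-.15,.1,61.5))
E
```

```text
t 23.33 at [ 0.5489 -0.2119  0.1718] jaw 61.73 tilt 0.29 w 0.0662 q7 1.42 F [ 0.6  0.2 -1.2]
-> (0.6575, -0.15, 0.1, 61.5) offset [0.066, 0.0722, 0.1059] angular [-0.0009, 0.004, 0.0049] rows>= 3.5
```

>>> {"fn": "apply_moves", "kwargs": {
  "steps": [
    {"fingers": 0.6, "offset": [0.022, 0.0, 0.035], "angular": [0, 0.004, 0.005]},
    {"fingers": 0.6, "offset": [0.044, 0.0, 0.07], "angular": [0, 0.004, 0.005]},
    {"fingers": 0.6, "offset": [0.066, 0.02, 0.106], "angular": [0, 0.004, 0.005]},
    {"fingers": 0.6, "offset": [0.066, 0.045, 0.106], "angular": [0, 0.004, 0.005]},
    {"fingers": 0.6, "offset": [0.066, 0.07, 0.106], "angular": [0, 0.004, 0.005]},
    {"fingers": 0.6, "offset": [0.066, 0.095, 0.106], "angular": [0, 0.004, 0.005]},
    {"fingers": 0.6, "offset": [0.066, 0.1, 0.106], "angular": [0, 0.004, 0.005]},
    {"fingers": 0.6, "offset": [0.066, 0.1, 0.106], "angular": [0, 0.004, 0.005]}
  ]
}}

```text
time: 24.0
ee_pos: [0.6563, -0.1498, 0.0707]
tcp_rot: [-1.535, 0.393, -0.387]
contact_force: [0.4, 0.3, -1.8]
gripper_width: 0.0663
```

```bash
python3 - <<'E'
from h import *
plan((.6575,-.15,.036,61.5))
E
```

```text
t 24.0 at [ 0.6563 -0.1498  0.0707] jaw 61.5 tilt 0.21 w 0.0663 q7 1.3 F [ 0.4  0.3 -1.8]
-> (0.6575, -0.15, 0.036, 61.5) offset [0.0013, 0.0347, 0.0004] angular [0.0006, -0.0, -0.0036] rows>= 0.8
```

>>> {"fn": "apply_moves", "kwargs": {
  "steps": [
    {"fingers": 0.6, "offset": [0.001, 0.01, 0], "angular": [0, 0, -0.0036]},
    {"fingers": 0.6, "offset": [0.001, 0.02, 0], "angular": [0, 0, -0.0036]},
    {"fingers": 0.6, "offset": [0.001, 0.027, 0], "angular": [0, 0, -0.0036]},
    {"fingers": 0.6, "offset": [0.001, 0.031, 0], "angular": [0, 0, -0.0036]},
    {"fingers": 0.6, "offset": [0.001, 0.034, 0], "angular": [0, 0, -0.0036]},
    {"fingers": 0.6, "offset": [0.001, 0.035, 0], "angular": [0, 0, -0.0036]},
    {"fingers": 0.6, "offset": [0.001, 0.0355, 0], "angular": [0, 0, -0.0036]},
    {"fingers": 0.6, "offset": [0.001, 0.0355, 0], "angular": [0, 0, -0.0036]}
  ]
}}

```text
time: 24.67
ee_pos: [0.657, -0.1503, 0.0362]
tcp_rot: [-1.536, 0.39, -0.39]
contact_force: [-2.5, -0.0, 4.4]
gripper_width: 0.0665
```

Contact of 4.4 N (against -1.8 N while carrying) at z 0.0362, as predicted. Releasing and backing off upwards.

>>> {"fn": "apply_moves", "kwargs": {
  "steps": [
    {"fingers": 0.82, "offset": [0, 0, 0], "angular": [0, 0, 0]},
    {"fingers": 0.9, "offset": [0, 0, 0], "angular": [0, 0, 0]},
    {"fingers": 1, "offset": [0, 0, 0], "angular": [0, 0, 0]},
    {"fingers": 1, "offset": [0, 0, 0], "angular": [0, 0, 0]},
    {"fingers": 1, "offset": [0, -0.02, 0], "angular": [0, 0, 0]},
    {"fingers": 1, "offset": [0, -0.05, 0], "angular": [0, 0, 0]},
    {"fingers": 1, "offset": [0, -0.09, 0], "angular": [0, 0, 0]},
    {"fingers": 1, "offset": [0, -0.13, 0], "angular": [0, 0, 0]}
  ]
}}

```text
time: 25.33
ee_pos: [0.6563, -0.1501, 0.1668]
tcp_rot: [-1.536, 0.392, -0.389]
contact_force: [0.3, 0.6, 0.3]
gripper_width: 0.0855
```

```bash
python3 - <<'E'
from h import *
plan((.5,-.38,.25,61.5))
E
```

```text
t 25.33 at [ 0.6563 -0.1501  0.1668] jaw 61.49 tilt 0.12 w 0.0855 q7 1.29 F [0.3 0.6 0.3]
-> (0.5, -0.38, 0.25, 61.5) offset [-0.0278, -0.0828, -0.2767] angular [0.0011, -0.0002, -0.0017] rows>= 7.0
```

>>> {"fn": "apply_moves", "kwargs": {
  "steps": [
    {"fingers": 1, "offset": [0, -0.08, -0.02], "angular": [0, 0, 0]},
    {"fingers": 1, "offset": [0, -0.083, -0.06], "angular": [0, 0, 0]},
    {"fingers": 1, "offset": [-0.028, -0.083, -0.277], "angular": [0, 0, 0]},
    {"fingers": 1, "offset": [-0.028, -0.083, -0.277], "angular": [0, 0, 0]},
    {"fingers": 1, "offset": [-0.028, -0.083, -0.277], "angular": [0, 0, 0]},
    {"fingers": 1, "offset": [-0.028, -0.083, -0.277], "angular": [0, 0, 0]},
    {"fingers": 1, "offset": [-0.028, -0.083, -0.277], "angular": [0, 0, 0]},
    {"fingers": 1, "offset": [-0.028, -0.083, -0.277], "angular": [0, 0, 0]}
  ]
}}

```text
time: 26.0
ee_pos: [0.4966, -0.3837, 0.2508]
tcp_rot: [-1.537, 0.394, -0.391]
contact_force: [0.1, -0.8, 0.5]
gripper_width: 0.0853
```

```bash
python3 - <<'E'
from h import *
plan()
a=snap('scene','s10.png');b=snap('top','t10.png')
for n,im in(('scene',a),('top',b)):
    poly(n,im,rect(.6575,-.150,.110,.068,-28.5,.074));poly(n,im,rect(.457,.0012,.066,.066,-15.3,.107))
    poly(n,im,circ(.6585,.1565,.027,.094));poly(n,im,circ(.4475,.2597,.020,.072))
sheet([[crop(b,290,115,72,80,4),crop(b,225,220,62,66,4),crop(b,105,232,50,66,4)],[crop(a,183,235,60,84,4),crop(a,205,165,50,72,4),crop(a,320,190,40,72,4),crop(a,293,150,40,72,4)]],'fin.png')
E
```

```text
t 26.0 at [ 0.4966 -0.3837  0.2508] jaw 61.31 tilt 0.17 w 0.0853 q7 1.71 F [ 0.1 -0.8  0.5]
```

View pics/fin.png

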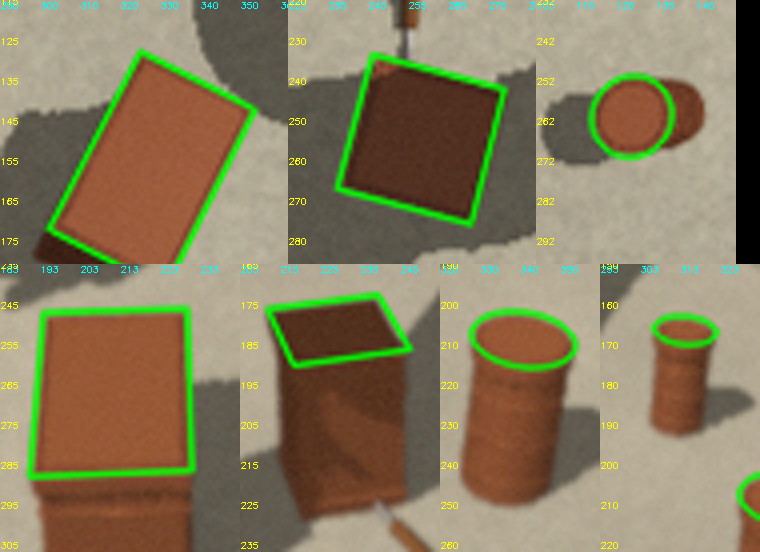

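All four lids match their home outlines in both views and look flat, square and in place; the arm is clear of everything. Handing in.

```bash
python3 -c "
from bench import hand_in
print(hand_in())"
```

```text
the job is handed in; nothing more can be done
None
```

I took the pile apart from the top down (small, round, square, oblong), set each lid on its own jar, and handed the job in at about 26 s of the 128 s allowed. No verdict was reported.

**Setting down:** each lid met its jar within about 0.5 mm of the height I predicted. The upward force read 4–15 N as it seated, and I released only then.

**Last check:** with the arm clear, the home outlines of the square, oblong and small lids matched in both cameras. The round lid was checked in the scene view only, having looked seated in the top view just after it was placed. All four looked flat, the oblong and square ones squared up, and the jars showed no visible shift.

**Disagreements found:**
- **Finger length:** the fingertips stood about 22–28 mm behind the reported TCP, more than the text led me to expect. I set the grasp heights from the images and from the first grip instead.
- **Camera heights:** heights measured from the two cameras came out about 3–4 mm below the stated ones, and the scene camera showed a steady 1.5–2 px bias. For positions across the bench I relied mainly on the top view.

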